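Snap the skull plate onto its mount

TASK

Take the loose aluminium skull plate from the chest floor, set it tongue up over the four snap standoffs of the walnut mount and press it down until all four have clicked through and it sits fully home and level, then let go. Press gently and evenly: the standoffs break if the load on them passes 25 N, and the plate must not be tipped more than about 11 degrees. Leave the vertebrae, jaw, bottle and screw block where they stand.

Things in the scene. Friction and masses are not known exactly. Their poses are not given: they have to be found in the camera images.
- plate: Loose aluminium plate, 160 (x) x 106 (y) x 5 mm, about 0.24 kg, starting flat on the chest floor. Origin: centre of its underside; z up. A tongue 40 (x) x 14 (y) mm rises 34 mm above the plate's top at its centre: the grip, pinched across its 14 mm (y). Four through holes of 13 mm at x = +-65, y = +-38 mm. It fits either way round (half turn).
- hole0 (a point): Centre of the plate's hole at (+65, +38) mm, on the underside.
- hole1 (a point): Centre of the plate's hole at (+65, -38) mm, on the underside.
- hole2 (a point): Centre of the plate's hole at (-65, +38) mm, on the underside.
- hole3 (a point): Centre of the plate's hole at (-65, -38) mm, on the underside.
- mount: Fixed walnut skull mount, 200 (x) x 140 (y) x 30 mm; origin: centre of its underside, on the chest floor; z up. On it a dark steel bed, 170 x 112 mm, carries four white snap standoffs at x = +-65, y = +-38 mm. The bed is packed up by an amount that differs each time and is not measured: its top lies 32 to 39 mm above the mount's origin.
- mount_top (a point): Centre of the walnut's top face (30 mm above the mount's origin; NOT the bed). Each standoff, above the bed's top: shoulder of 18 mm diameter up to 14 mm, on which the plate's underside finally rests; 10 mm neck to 22 mm; tip tapering to 4 mm wide at 30 mm. Two sprung round barbs at 20.5 mm stick out along x, 16.6 mm over both: a plate laid on rests on them, 10 mm above the shoulders.
- end0 (a point): Point on the walnut's top face midway between the two standoffs at x = +65 mm. Pressed straight over it, a standoff resists with 4 to 7 N at first (two together 8 to 14 N, all four up to 28 N) and then drags with about 2 N; only within some 1.5 mm of the shoulder do its barbs spring out over the plate and hold it.
- end1 (a point): The same at x = -65 mm. With the plate home the tips stand 11 mm above its top, so press beside or between them (for example at y = 0, x = +-40 mm), not on them. The plate is rigid: with one end down, both standoffs of the other end click almost together.
- barb0 (a joint): How far one barb of the standoff at (65, 38) mm in the mount's frame is pushed in, in m: 0 when free, about 0.0014 while the plate is passing it, about 0.0007 once it has sprung out over the plate that is home.
- barb1 (a joint): How far one barb of the standoff at (65, -38) mm in the mount's frame is pushed in, in m: 0 when free, about 0.0014 while the plate is passing it, about 0.0007 once it has sprung out over the plate that is home.
- barb2 (a joint): How far one barb of the standoff at (-65, 38) mm in the mount's frame is pushed in, in m: 0 when free, about 0.0014 while the plate is passing it, about 0.0007 once it has sprung out over the plate that is home.
- barb3 (a joint): How far one barb of the standoff at (-65, -38) mm in the mount's frame is pushed in, in m: 0 when free, about 0.0014 while the plate is passing it, about 0.0007 once it has sprung out over the plate that is home.
- bed (a joint): How far the bed has sunk on its stiff pad, in m: 0 unloaded, about 0.03 mm for each N of downward load on the standoffs; the standoffs break at 0.88 mm (25 N). Too fine to be followed by its noisy reading.
- vertebrae: Bystander: upright white plastic column of four vertebrae, about 42 mm wide (processes reach 40 mm out), 104 mm tall, loose. Origin: centre of underside.
- jaw: Bystander: bone-coloured resin lower jaw, U shape about 100 x 110 mm, 60 mm tall, loose. Origin: middle of its underside.
- bottle: Bystander: blue glass bottle, 56 mm diameter, 120 mm tall, loose. Origin: centre of underside.
- screw_block: Bystander: pale wooden block 45 x 65 x 25 mm with two brass screws standing 17 mm out of its top, loose. Origin: centre of underside.
Things that resemble listed ones, but are neither listed nor needed, are in the scene too. Several things have the shape of the plate; the one meant has the colours described above.

How it is judged:
By the outcome, as a careful person would: the job done as asked, in the order asked, and still so for the second after the job is handed in, with the robot touching nothing.
It also fails if it takes over 72 s, if anything falls off the work surface, if the arm or the gripper's body presses on something with over 40 N, if the wrist force passes 120 N, or if a joint passes its speed limit or range.

ROBOT

A 6-joint arm with a two-finger parallel gripper is mounted at the origin on the work surface. World frame = base frame: x ahead of the robot, y to its left, z up, the work surface at z = 0. Lengths are in mm, angles in rad, forces in N, time in s.
With the tool pointing down it reaches from about 350 to 875 mm from the base axis. Payload 4.2 kg.
Tool frame: the origin (TCP) lies at the very end of the fingers, on their centre line; the grasp point (between the pads) lies arm.hold_point_z behind it (arm.hold_point_z is the distance from the TCP to the grasp point, in mm); z points along the fingers, y is the direction in which the jaws open and shut (so a half turn about z gives the same grasp; the last joint's range is limited). The gripper opens to 85 mm and grips with 20 to 120 N. Pads are 22 mm wide; open, the fingers measure 114 mm over their backs; the gripper's body (76 mm by 85 mm) begins 54 mm behind the grasp point. The pads swing forward as they close: fully open they stand 13 mm farther back than shut.
Start: joints at [-0.931, 0.385, 0.008, 0, -1.194, -0.259], TCP at [232.303, -580.202, 231.312] pointing down, gripper open.
Joint ranges: [-3.14, 3.14], [-1.21, 2.06], [-1.07, 1.41], [-3.16, 2.05], [-2.99, -0.16], [-3.1, 3.1]. Speed limits (rad/s): [2.79, 2.79, 3.14, 3.14, 3.14, 3.14].

INTERFACE

Orientations are given as a unit quaternion [x, y, z, w].
In Python, from bench import arm gives the robot as it stands.
- The arm moves only by the tool step_arm, never from a script. Its argument "series" is a list of rows, each a list of 6 numbers: the shift along the world's x, y, z scaled (see below), then the turn, a rotation vector about the world's x, y, z scaled (see below). A call has 1 to 12 rows; each row is the pose to reach, as a shift and turn from the pose commanded when the call began; what a row does not reach only later rows make up. The controller multiplies each number of a shift by 400 mm and each number of a turn by pi/2 rad. A row lasts 1/12 s, in which the tool goes at most 41.7 mm and 7.16 degrees, less where a joint would pass 70% of its speed; a pose out of reach is approached as far as the arm can. A call with a number of a shift or a turn outside -1 to 1 is refused whole. A call with a gripper value outside its range is refused whole. "jaw" is the opening, from -1 (shut) to 1 (fully open), set as the call begins (left out, the last holds). The fingers move at their own pace and stop on an object; the grip force is fixed at half the most. Time passes only in rows, so rows that repeat a pose let the fingers close. It gives the time, the measured TCP pose, the force and the opening at its end, in the units of the state.
- arm.read_state(): the state, without advancing time (a new reading comes with each control period).
- arm.get_image(name): name is "scene" or "top" or "wrist"; returns a dict with "image" (400x640x3 uint8, red, green, blue), "camera_matrix" (3x3 intrinsics, pixels), "world_from_camera" (4x4, takes a point from camera to world coordinates). Camera axes: x right, y up, looking along -z (the intrinsics and any distortion apply to the point x, -y, -z); pixel columns grow to the right and rows downward; lengths in mm; the calibration is good to about 2 mm. A picture is of the moment at which its call begins. There is no depth.
- arm.job_done(): hands the job in, once; it reports no verdict.
The state is a dict: "clock": time; "joints": joint angles; "joint_vel": joint speeds; "joint_efforts": joint torques, N m; "position": TCP position; "ee_rot": TCP orientation; "contact_force": force on the tool from outside, world axes, zero at the start; "wrist_torque": the same for the moment, N m; "gripper_width": finger opening in mm.
Only numpy, scipy, OpenCV 4.12 (cv2) and the standard library are available. Lean on these libraries where they do the work, as an engineer would, in place of code of your own. Each camera call takes 0.05 s, during which the arm holds its last target.

## Working session

There is one attempt and no reset: what is moved stays moved. The work goes in short steps, Python scripts to look and compute and a tool call to move; the robot and the scene stay as the last step left them, time stands still between calls to the robot, and variables do not carry over. Pictures are saved under pics/ and viewed, and the job is handed in when it is done.

Besides the shell and the picture viewer there is one more tool, called as a command line: name --pt "numbers of a row" for each row, then --argument value for the rest. step_arm: Moves the arm, as the interface text tells. Shifts and turns lie within -1 to 1; 1 stands for 400 mm of shift or pi/2 rad of turn. Its arguments: {"type":"object","properties":{"series":{"type":"array","items":{"type":"array","items":{"type":"number","minimum":-1,"maximum":1}}},"jaw":{"type":"number"}},"required":["series"]}

```bash
ls; mkdir -p pics; python3 - <<'E'
from bench import arm
import cv2
s=arm.read_state();print(s); print(arm.hold_point_z)
for n in("scene","top","wrist"):
    d=arm.get_image(n);cv2.imwrite(f"pics/{n}0.png",d["image"][:,:,::-1])
    print(n,d["camera_matrix"],d["world_from_camera"],[k for k in d])
E
```

```text
pics
{'clock': 0.0, 'joints': array([-9.31386903e-01,  3.85569307e-01,  6.59905782e-03, -5.08034939e-04,
       -1.19401081e+00, -2.58631316e-01]), 'joint_vel': array([-3.69027857e-04, -7.04718347e-04,  8.35146070e-05,  1.50314056e-03,
        4.84710195e-04,  2.75319779e-04]), 'joint_efforts': array([-3.96159521e-04, -3.92285550e+01,  1.88402617e+01,  4.18608025e+00,
       -4.58996423e-03,  1.29121196e-05]), 'position': array([ 232.08823523, -579.66417774,  230.20208272]), 'ee_rot': array([-1.89148789e-01,  9.81947802e-01,  1.08656784e-03, -2.61484663e-04]), 'contact_force': array([-0.34274096, -0.27138393,  0.16433121]), 'wrist_torque': array([-0.01362962, -0.00788568,  0.01527308]), 'gripper_width': 85.4164361827508}
18.700000000000003
scene [[394.05428164   0.         316.61409398]
 [  0.         394.05428164 198.12029592]
 [  0.           0.           1.        ]] [[-1.62719207e-03 -8.11875758e-01  5.83827977e-01  1.14697978e+03]
 [ 9.99965081e-01  3.46456855e-03  7.60486760e-03  1.14976585e+01]
 [-8.19691969e-03  5.83819964e-01  8.11841770e-01  1.02186725e+03]
 [ 0.00000000e+0
[... 297 characters left out ...]

 [-9.99709567e-01 -1.21359211e-02 -2.08206976e-02 -7.43273458e+00]
 [-2.18633086e-02  9.32800989e-02  9.95399829e-01  1.54402993e+03]
 [ 0.00000000e+00  0.00000000e+00  0.00000000e+00  1.00000000e+00]] ['image', 'camera_matrix', 'world_from_camera']
wrist [[309.23780008   0.         320.41619885]
 [  0.         309.23780008 200.84721223]
 [  0.           0.           1.        ]] [[-3.71271567e-01 -8.92434541e-01 -2.56355250e-01  1.67290129e+02]
 [ 9.28521795e-01 -3.56195462e-01 -1.04747644e-01 -6.05576201e+02]
 [ 2.16783861e-03 -2.76921259e-01  9.60890169e-01  3.72687971e+02]
 [ 0.00000000e+00  0.00000000e+00  0.00000000e+00  1.00000000e+00]] ['image', 'camera_matrix', 'world_from_camera']
```

View pics/scene0.png

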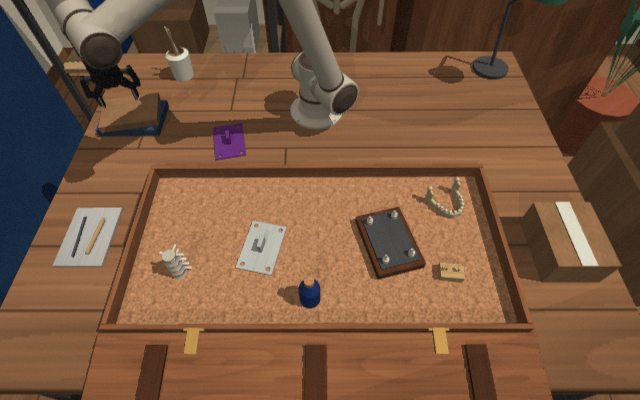

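View pics/top0.png

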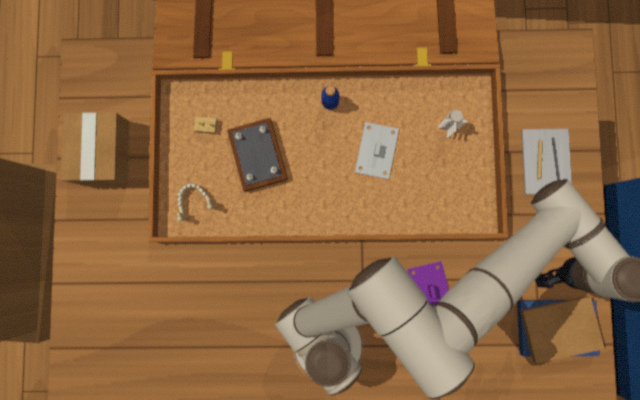

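View pics/wrist0.png

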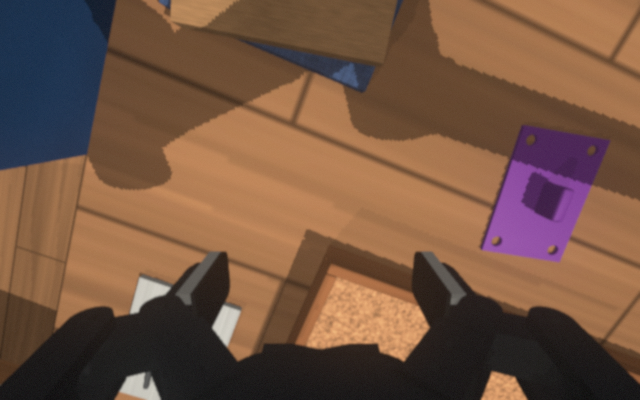

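Candidates: the bare-metal plate in the chest, scene (262,247) / top (377,151); the purple plate outside the chest, scene (229,141); the pale sheet with pens, scene (88,237); the dark bed of the mount, scene (390,240). By description I choose the first one. I'll check it close up.

```bash
python3 - <<'E'
import cv2,numpy as np
s=cv2.imread("pics/scene0.png");t=cv2.imread("pics/top0.png")
def crop(im,x,y,w,h,k): return cv2.resize(im[y:y+h,x:x+w],None,fx=k,fy=k,interpolation=cv2.INTER_CUBIC)
cv2.imwrite("pics/c_s_plate.png",crop(s,225,210,75,75,8))
cv2.imwrite("pics/c_s_mount.png",crop(s,350,200,80,80,7))
cv2.imwrite("pics/c_t_plate.png",crop(t,345,115,65,70,8))
cv2.imwrite("pics/c_t_mount.png",crop(t,220,110,75,85,7))
E
```

```text
(no output)
```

View pics/c_s_plate.png

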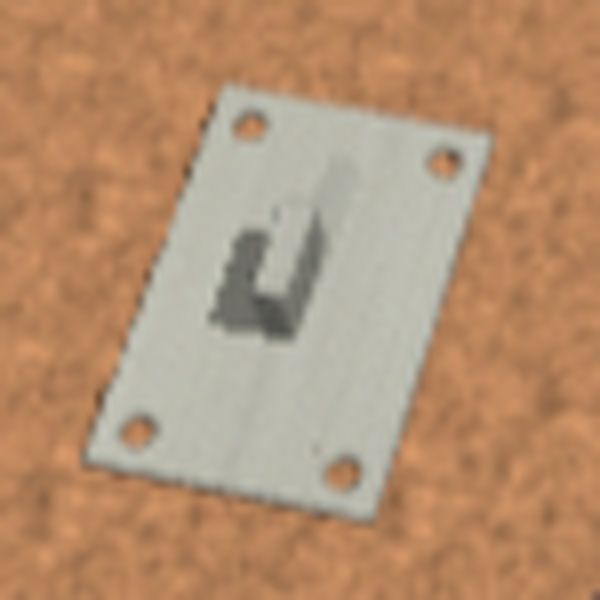

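View pics/c_t_plate.png

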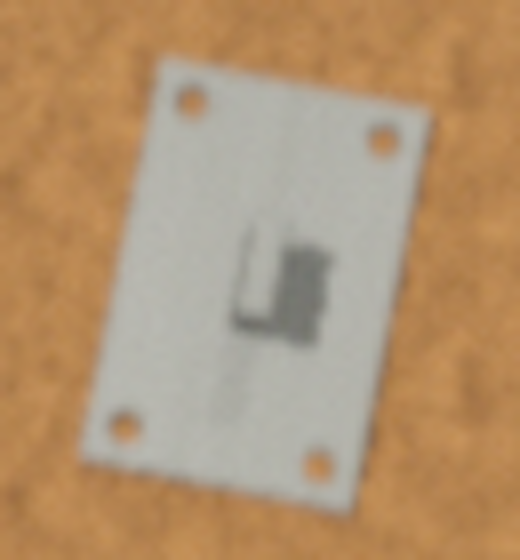

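View pics/c_s_mount.png

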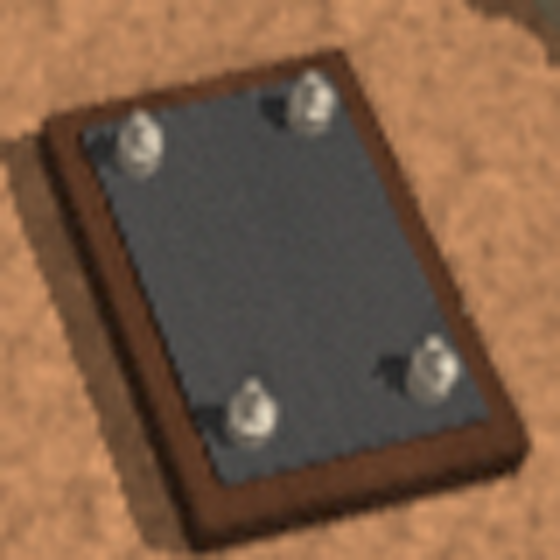

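View pics/c_t_mount.png

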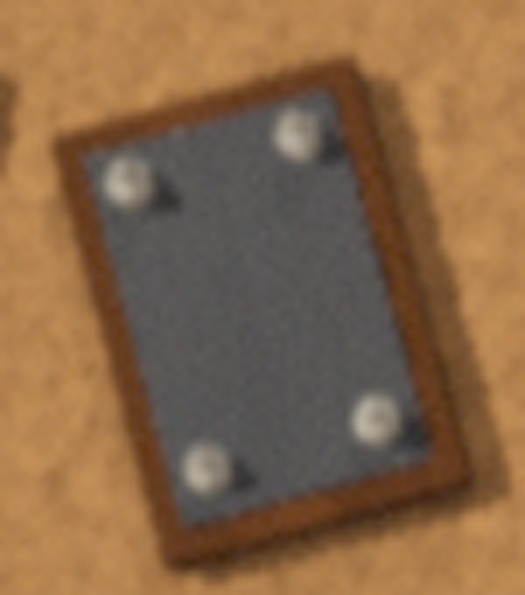

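```bash
cat > h.py <<'E'
import numpy as np, cv2
from scipy.optimize import least_squares
from scipy.spatial.transform import Rotation as R
C={"scene":(np.array([[394.05428164,0,316.61409398],[0,394.05428164,198.12029592],[0,0,1]]),np.array([[-1.62719207e-03,-8.11875758e-01,5.83827977e-01,1.14697978e+03],[9.99965081e-01,3.46456855e-03,7.60486760e-03,1.14976585e+01],[-8.19691969e-03,5.83819964e-01,8.11841770e-01,1.02186725e+03],[0,0,0,1]])),
"top":(np.array([[501.03317506,0,317.43127805],[0,501.03317506,195.99315642],[0,0,1]]),np.array([[-1.01379370e-02,9.95565941e-01,-9.35183387e-02,3.05930604e+02],[-9.99709567e-01,-1.21359211e-02,-2.08206976e-02,-7.43273458e+00],[-2.18633086e-02,9.32800989e-02,9.95399829e-01,1.54402993e+03],[0,0,0,1]]))}
def proj(P,cam):
    K,T=cam if not isinstance(cam,str) else C[cam]
    p=(np.atleast_2d(P)-T[:3,3])@T[:3,:3]
    p=p*[1,-1,-1]; u=p@K.T
    return u[:,:2]/u[:,2:]
def onplane(uv,z,cam):
    K,T=cam if not isinstance(cam,str) else C[cam]
    uv=np.atleast_2d(uv); d=np.c_[uv,np.ones(len(uv))]@np.linalg.inv(K).T*[1,-1,-1]@T[:3,:3].T
    return T[:3,3]+d*((z-T[2,3])/d[:,2])[:,None]
def model(p,pts): # p=x,y,z,yaw
    c,s=np.cos(p[3]),np.sin(p[3])
    return np.asarray(pts)@np.array([[c,s,0],[-s,c,0],[0,0,1]])+p[:3]
def unc(pts,x,y,k): return np.array([x,y])+(np.array(pts,float)+.5)/k-.5
E
python3 - <<'E'
from h import *
# plate; order: top UL,UR,LR,LL
tc=unc([(160,60),(432,105),(352,512),(80,462)],345,115,8)
sc=unc([(375,520),(88,460),(222,85),(495,135)],225,210,8)
th=unc([(192,102),(383,140),(318,465),(125,425)],345,115,8)
sh=unc([(343,472),(138,432),(250,125),(445,162)],225,210,8)
q=np.array([(80,53,5),(80,-53,5),(-80,-53,5),(-80,53,5)],float); h=q*[65/80,38/53,1]
def f(p): 
    return np.r_[(proj(model(p,q),"top")-tc).ravel(),(proj(model(p,h),"top")-th).ravel(),(proj(model(p,q),"scene")-sc).ravel(),(proj(model(p,h),"scene")-sh).ravel()]
r=least_squares(f,[600,-100,10,0]);print(r.x,np.abs(r.fun).max(),np.round(r.fun.reshape(4,4,2).mean(1),2))
for cams in(("top"),("scene")):
    a,b=(tc,th) if cams=="top" else (sc,sh)
    g=lambda p:np.r_[(proj(model([p[0],p[1],r.x[2],p[2]],q),cams)-a).ravel(),(proj(model([p[0],p[1],r.x[2],p[2]],h),cams)-b).ravel()]
    print(cams,least_squares(g,[600,-100,0]).x)
# mount: bed corners
tb=unc([(85,155),(330,92),(425,462),(183,525)],220,110,7)
sb=unc([(492,412),(225,487),(82,133)],350,200,7)
# scene order: top UL(+x,+y)->scene LR
tw=unc([(58,140),(352,60),(470,478),(172,565)],220,110,7)
stip=unc([(433,340),(253,383),(139,115),(316,75)],350,200,7)
tt=unc([(127,180),(297,133),(377,416),(207,467)],220,110,7)
b=np.array([(85,56,0),(85,-56,0),(-85,-56,0),(-85,56,0)],float)
def f(p): return np.r_[(proj(model(p,b),"top")-tb).ravel(),(proj(model(p,b[:3]),"scene")-sb).ravel()]
r=least_squares(f,[600,100,40,0]);print("bed",r.x,np.abs(r.fun).max(),np.round(r.fun.reshape(-1,2),2))
w=np.array([(65,38,30),(65,-38,30),(-65,-38,30),(-65,38,30)],float)
def f(p): return (proj(model(p,w),"scene")-stip).ravel()
# tips w/ both
from functools import partial
def f2(p): return np.r_[(proj(model(p,w),"scene")-stip).ravel(),(proj(model(p,w-[0,0,5]),"top")-tt).ravel()]
r=least_squares(f2,r.x);print("tips->bed",r.x,np.round(r.fun.reshape(-1,2),2))
E
```

```text
[ 5.90839261e+02 -1.58716698e+02  5.10990804e+00 -2.12368400e-01] 0.6618814075291084 [[-0.35 -0.07]
 [-0.17  0.11]
 [-0.33  0.02]
 [-0.15 -0.03]]
top [ 5.90901409e+02 -1.59510527e+02 -2.10965664e-01]
scene [ 5.90856904e+02 -1.58002914e+02 -2.14180475e-01]
bed [5.80129383e+02 2.10908096e+02 3.68542900e+01 2.61760036e-01] 0.7680975440089242 [[-0.55  0.4 ]
 [-0.4  -0.4 ]
 [ 0.5  -0.43]
 [-0.44  0.5 ]
 [-0.35  0.77]
 [-0.41 -0.25]
 [-0.04 -0.38]]
tips->bed [5.78844642e+02 2.08058889e+02 4.04243265e+01 2.63799853e-01] [[ 0.38  0.09]
 [-0.19  0.54]
 [-0.08 -0.22]
 [-0.61 -0.3 ]
 [-0.04 -0.14]
 [-0.01 -0.26]
 [-0.12  0.46]
 [-0.35  0.08]]
```

step_arm --pt "0.03 0.035 0 0 0 -0.03" --pt "0.1 0.11 0 0 0 -0.08" --pt "0.8 0.94 0 0 0 -0.377" --pt "0.8 0.94 0 0 0 -0.377" --pt "0.8 0.94 0 0 0 -0.377" --pt "0.8 0.94 0 0 0 -0.377" --pt "0.8 0.94 0 0 0 -0.377" --pt "0.8 0.94 0 0 0 -0.377" --pt "0.8 0.94 0 0 0 -0.377" --pt "0.8 0.94 0 0 0 -0.377" --pt "0.8 0.94 0 0 0 -0.377" --pt "0.8 0.94 0 0 0 -0.377"

```text
clock: 1.15
position: [533.3, -225.8, 231.2]
ee_rot: [0.105, 0.994, 0.0, -0.0]
contact_force: [-0.2, -0.8, 0.1]
gripper_width: 85.4
```

step_arm --pt "0 0 0 0 0 0"

```text
clock: 1.23
position: [536.4, -223.1, 230.7]
ee_rot: [0.102, 0.995, 0.0, 0.001]
contact_force: [-0.7, -1.2, 0.2]
gripper_width: 85.1
```

```bash
python3 - <<'E'
from bench import arm
s=arm.read_state();print(s["clock"],s["position"],s["ee_rot"],s["contact_force"])
E
```

```text
1.2333 [ 536.41574067 -223.08482575  230.73904392] [1.02246421e-01 9.94758883e-01 2.58794367e-04 6.05484711e-04] [-0.74035742 -1.20221011  0.2443978 ]
```

step_arm --pt "0.07 0.08 0 0 0 0" --pt "0.13 0.15 0 0 0 0" --pt "0.136 0.16 0 0 0 0" --pt "0.136 0.16 0 0 0 0"

```text
clock: 1.57
position: [587.8, -161.9, 230.4]
ee_rot: [0.104, 0.995, 0.0, -0.001]
contact_force: [0.4, -0.1, -0.7]
gripper_width: 85.2
```

```bash
python3 - <<'E'
from bench import arm
import cv2,pickle
d=arm.get_image("wrist");s=arm.read_state();print(s["clock"],s["position"],s["ee_rot"],s["contact_force"])
cv2.imwrite("pics/w1.png",d["image"][:,:,::-1]);pickle.dump((d,s),open("w1.pkl","wb"))
E
```

```text
1.6167 [ 586.84259754 -163.05169058  230.56893086] [ 1.04704994e-01  9.94503000e-01  6.11913438e-06 -8.04561720e-04] [-1.29067509  0.31320112  0.53819353]
```

View pics/w1.png

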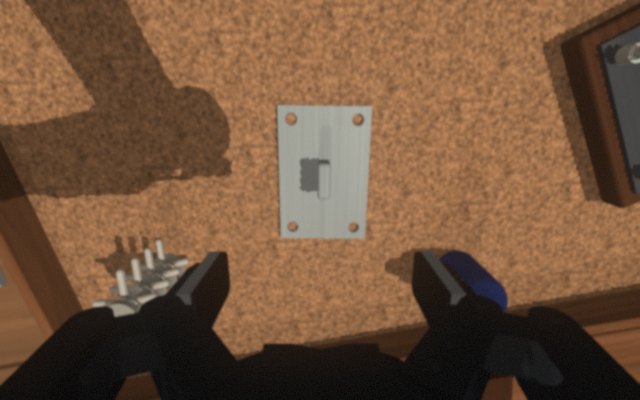

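```bash
cat > fitplate.py <<'E'
from h import *
import sys,pickle
d,s=pickle.load(open("w1.pkl","rb"))
cam=(d["camera_matrix"],d["world_from_camera"])
g=d["image"][:,:,::-1]
im=cv2.cvtColor(g,cv2.COLOR_BGR2HSV)
m=((im[:,:,1]<60)&(im[:,:,2]>110)).astype(np.uint8); m[:90]=0;m[245:]=0;m[:,:265]=0;m[:,390:]=0
m=cv2.morphologyEx(m,cv2.MORPH_CLOSE,np.ones((3,3)))
c,_=cv2.findContours(m,cv2.RETR_EXTERNAL,cv2.CHAIN_APPROX_NONE);c=max(c,key=cv2.contourArea)
a=cv2.approxPolyDP(c,5,True)[:,0];print(a,cv2.minAreaRect(c))
gray=cv2.cvtColor(g,cv2.COLOR_BGR2GRAY)
hc=[]
for x,y in [(291,118),(358,119),(353,227),(293,227)]:
    sat=im[y-8:y+9,x-8:x+9,1].astype(float);w=np.clip(sat-80,0,None)*(sat>80);yy,xx=np.mgrid[-8:9,-8:9];hc.append((x+(w*xx).sum()/w.sum(),y+(w*yy).sum()/w.sum()))
hc=np.array(hc);print(hc)
h=np.array([(-65,-38,4),(-65,38,4),(65,38,4),(65,-38,4)],float)
f=lambda p:(proj(model(p,h),cam)-hc).ravel()
r=least_squares(f,[590,-160,5,-.2]);print(r.x,np.round(r.fun,2))
f=lambda p:(proj(model([p[0],p[1],5,p[2]],h),cam)-hc).ravel()
r=least_squares(f,[590,-160,-.2]);print(r.x,np.round(r.fun,2))
q=model([*r.x[:2],5,r.x[2]],[(20,7,39),(20,-7,39),(-20,-7,39),(-20,7,39),(80,53,5),(-80,53,5),(-80,-53,5),(80,-53,5)])
u=proj(q,cam);print(u)
o=cv2.resize(g[80:260,250:400],None,fx=4,fy=4,interpolation=cv2.INTER_CUBIC).copy()
for p in u: cv2.circle(o,tuple(int(v) for v in ((p-[250,80]+.5)*4-.5)),3,(0,0,255),1)
cv2.imwrite("pics/w1fit.png",o[:600])
E
python3 fitplate.py
```

```text
[[278 105]
 [281 236]
 [364 237]
 [371 107]] ((324.0, 171.5), (133.0, 94.0), 90.0)
[[290.62973309 118.46523898]
 [357.31657941 119.17591623]
 [352.6331058  226.41581342]
 [292.21358724 225.86618631]]
[ 5.90957194e+02 -1.58560044e+02  4.83248221e+00 -2.19886860e-01] [-0.07  0.    0.02  0.08  0.12  0.   -0.07 -0.09]
[ 5.90930414e+02 -1.58555986e+02 -2.19886212e-01] [-0.08 -0.02  0.04  0.05  0.13  0.03 -0.08 -0.06]
[[329.53979747 199.17080853]
 [316.86389381 199.0329872 ]
 [317.17028987 162.99348682]
 [330.26896127 163.14099573]
 [364.23040903 237.98759128]
 [371.42092933 105.57759813]
 [276.86549164 104.45357477]
 [280.34467912 237.11031558]]
```

View pics/w1fit.png

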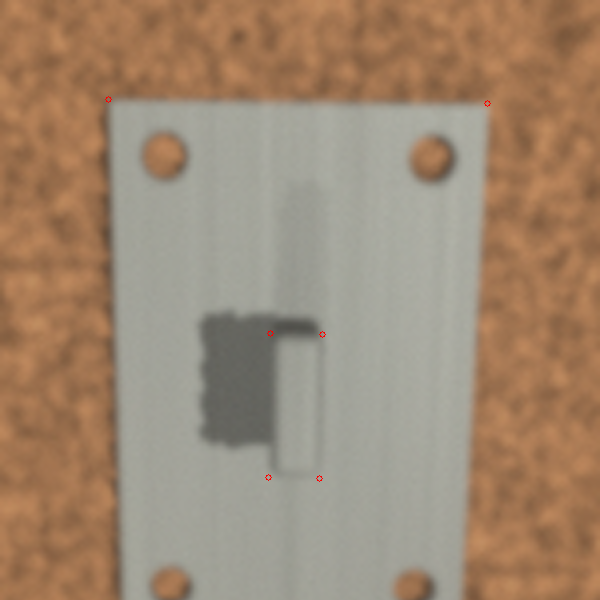

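step_arm --pt "0.005 0.005 -0.05 0 0 -0.0065" --pt "0.009 0.01 -0.14 0 0 -0.0065" --pt "0.009 0.01 -0.24 0 0 -0.0065" --pt "0.009 0.01 -0.34 0 0 -0.0065" --pt "0.009 0.01 -0.4 0 0 -0.0065" --pt "0.009 0.01 -0.425 0 0 -0.0065" --pt "0.009 0.01 -0.425 0 0 -0.0065" --pt "0.009 0.01 -0.425 0 0 -0.0065"

```text
clock: 2.28
position: [590.9, -160.8, 62.3]
ee_rot: [0.111, 0.994, -0.0, 0.001]
contact_force: [0.8, 0.2, 0.8]
gripper_width: 85.3
```

```bash
python3 - <<'E'
from bench import arm
import cv2,pickle
for i in range(3):
    d=arm.get_image("wrist");s=arm.read_state();print(s["clock"],s["position"],s["ee_rot"],s["contact_force"])
cv2.imwrite("pics/w2.png",d["image"][:,:,::-1]);pickle.dump((d,s),open("w2.pkl","wb"))
E
```

```text
2.3333 [ 591.76083915 -160.58392144   63.3850299 ] [ 1.10664563e-01  9.93856133e-01 -1.57345284e-04  1.82117451e-03] [ 1.68200438 -0.21646101  0.95715752]
2.3833 [ 592.04967936 -160.32788469   63.7976034 ] [ 1.10590590e-01  9.93863389e-01 -2.43695674e-05  2.29872363e-03] [-0.29768433  0.33494237  0.60725451]
2.4333 [ 592.02868385 -160.15324892   63.85416641] [1.10563236e-01 9.93866226e-01 7.00417060e-05 2.38566664e-03] [ 0.3117119   0.10892108 -0.04717404]
```

View pics/w2.png

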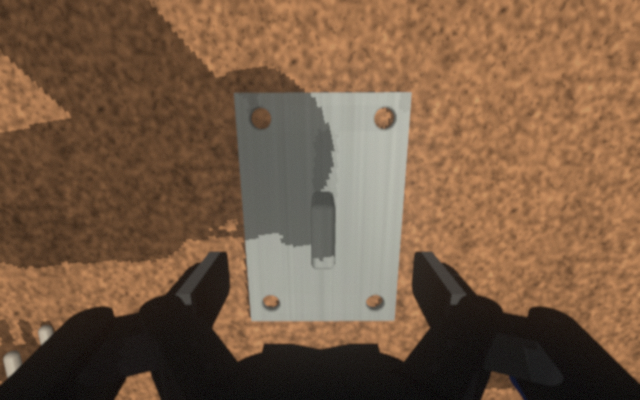

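```bash
python3 - <<'E'
from h import *
import pickle
d,s=pickle.load(open("w2.pkl","rb"));cam=(d["camera_matrix"],d["world_from_camera"])
hc=np.array([(260.5,118),(385,118),(375,302),(271.5,302)])
h=np.array([(-65,-38,3),(-65,38,3),(65,38,3),(65,-38,3)],float)
f=lambda p:(proj(model(p,h),cam)-hc).ravel()
r=least_squares(f,[590,-160,5,-.2]);print(r.x,np.round(r.fun,2))
print(R.from_quat(s["ee_rot"]).as_matrix())
E
```

```text
[ 5.91422471e+02 -1.57777446e+02  6.71247641e+00 -2.18263238e-01] [ 0.35  0.21 -0.12 -0.26  0.1  -0.16 -0.36  0.22]
[[-9.75540159e-01  2.19769798e-01  4.75755508e-03]
 [ 2.19770466e-01  9.75551532e-01 -3.88309876e-04]
 [-4.72657893e-03  6.66758220e-04 -9.99988607e-01]]
```

step_arm --pt "-0.002 0.005 -0.04 0 0 0" --pt "-0.002 0.005 -0.09 0 0 0" --pt "-0.002 0.005 -0.115 0 0 0" --pt "-0.002 0.005 -0.122 0 0 0" --pt "-0.002 0.005 -0.122 0 0 0" --pt "-0.002 0.005 -0.122 0 0 0"

```text
clock: 2.93
position: [590.6, -157.9, 13.6]
ee_rot: [0.11, 0.994, -0.0, 0.001]
contact_force: [0.6, 0.1, -0.1]
gripper_width: 85.8
```

step_arm --pt "0 0 0 0 0 0" --pt "0 0 0 0 0 0" --pt "0 0 0 0 0 0" --pt "0 0 0 0 0 0" --pt "0 0 0 0 0 0" --pt "0 0 0 0 0 0" --pt "0 0 0 0 0 0" --pt "0 0 0 0 0 0" --jaw -1

```text
clock: 3.6
position: [590.0, -157.8, 12.8]
ee_rot: [0.11, 0.994, -0.0, 0.0]
contact_force: [0.4, 0.5, 1.7]
gripper_width: 13.2
```

step_arm --pt "0 0 0.01 0 0 0" --pt "0 0 0.04 0 0 0" --pt "0 0 0.1 0 0 0" --pt "0 0 0.17 0 0 0" --pt "0 0 0.24 0 0 0" --pt "0 0 0.31 0 0 0" --pt "0 0 0.35 0 0 0" --pt "0 0 0.367 0 0 0" --pt "0 0 0.367 0 0 0" --pt "0 0 0.367 0 0 0"

```text
clock: 4.43
position: [588.9, -157.6, 158.6]
ee_rot: [0.111, 0.994, 0.0, -0.001]
contact_force: [0.6, 0.4, -2.1]
gripper_width: 13.0
```

```bash
python3 - <<'E'
from bench import arm
import cv2,pickle
for n in ("wrist","scene","top"):
    d=arm.get_image(n);s=arm.read_state();print(s["clock"],s["position"],s["ee_rot"],s["contact_force"],s["wrist_torque"],s["gripper_width"])
    cv2.imwrite(f"pics/{n}3.png",d["image"][:,:,::-1]);pickle.dump((d,s),open(f"{n}3.pkl","wb"))
E
```

```text
4.4833 [ 588.46900922 -157.54988594  157.76951159] [ 1.10835046e-01  9.93837491e-01  2.07383560e-04 -1.60977368e-03] [ 0.26304926 -0.51210509 -2.58994351] [-0.00041429  0.04509222  0.00485391] 12.893127466134764
4.5333 [ 588.4199466  -157.59243561  157.37349952] [ 1.10773445e-01  9.93843752e-01  8.90030088e-05 -1.95759928e-03] [-0.39987757  0.59088993 -1.98222913] [ 0.00867535 -0.00694634 -0.01620656] 13.591193496901532
4.5833 [ 588.55667048 -157.65631887  157.34636716] [ 1.10713436e-01  9.93850460e-01 -5.51002951e-06 -1.94877765e-03] [-1.11196368 -0.78261858 -2.01391127] [-0.05551127  0.03354283  0.0551527 ] 13.517063491942691
```

View pics/wrist3.png

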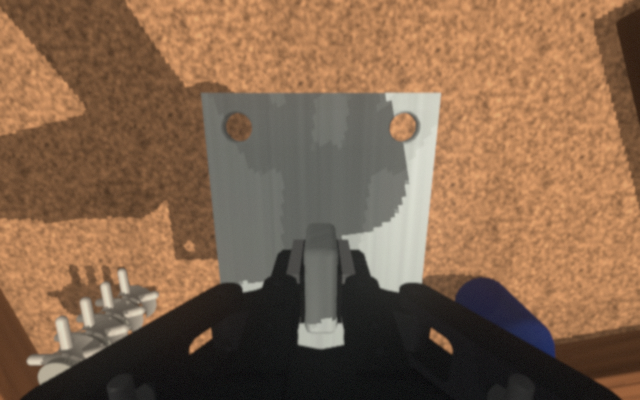

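View pics/scene3.png

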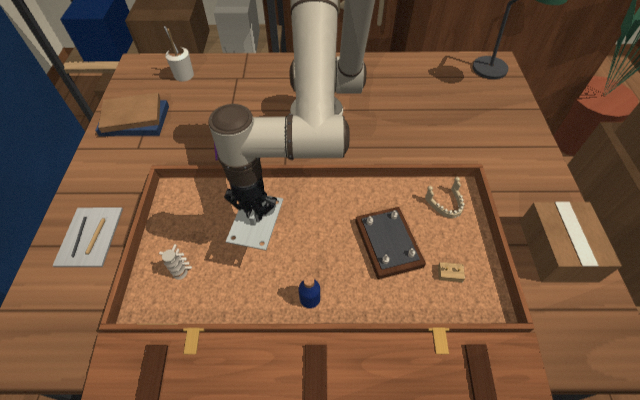

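```bash
python3 - <<'E'
from h import *
im=cv2.imread("pics/wrist3.png")
o=cv2.resize(im[80:150,190:450],None,fx=3,fy=3,interpolation=cv2.INTER_CUBIC)
p=cv2.resize(im[310:365,170:470],None,fx=2.6,fy=2.6,interpolation=cv2.INTER_CUBIC)
cv2.imwrite("pics/w3a.png",np.vstack([o,p]))
E
```

```text
(no output)
```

View pics/w3a.png

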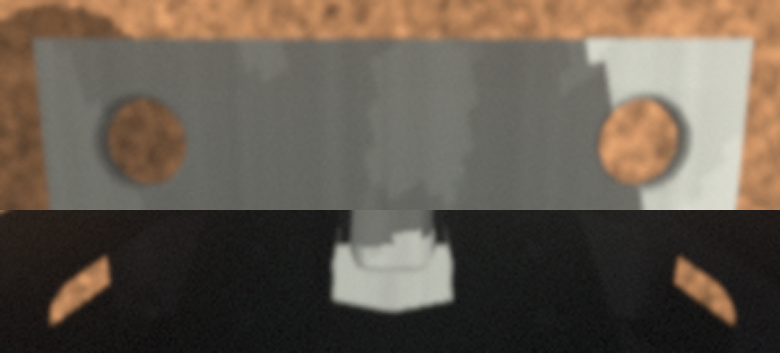

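```bash
python3 - <<'E'
from h import *
import pickle
d,s=pickle.load(open("wrist3.pkl","rb"));cam=(d["camera_matrix"],d["world_from_camera"])
Rt=R.from_quat(s["ee_rot"]).as_matrix();t=s["position"]
px=np.array([(237,126.7),(404.2,126.5),(200.7,92.3),(440.7,92.3)])
# tool frame: tool x=-plate x, tool y=plate y, tool z=-plate z
P=np.array([(-65,-38,5),(-65,38,5),(-80,-53,5),(-80,53,5)],float)
def W(p,P):
    q=model([0,0,0,p[3]],P)*[-1,1,-1]+[p[0],p[1],p[2]]
    return q@Rt.T+t
f=lambda p:(proj(W(p,P),cam)-px).ravel()
r=least_squares(f,[0,0,8,0]);print(r.x,np.round(r.fun,2))
print(W(r.x,[[0,0,0]]))
Tt=np.eye(4);Tt[:3,:3]=Rt;Tt[:3,3]=t
print(np.round(np.linalg.inv(Tt)@cam[1],4))
for n in("w1","w2"):
    d,s=pickle.load(open(n+".pkl","rb"));Tt[:3,:3]=R.from_quat(s["ee_rot"]).as_matrix();Tt[:3,3]=s["position"];print(np.round(np.linalg.inv(Tt)@d["world_from_camera"],4))
E
```

```text
[-1.91900731e+00  8.31055943e-01  6.46745093e+00  8.54738003e-05] [ 0.18  0.22 -0.06  0.36 -0.05 -0.25 -0.06 -0.32]
[[ 590.50354775 -157.15703813  151.29591228]]
[[-2.00000e-04  9.60400e-01  2.78600e-01  6.99659e+01]
 [ 1.00000e+00  4.00000e-04 -5.00000e-04  6.26300e-01]
 [-6.00000e-04  2.78600e-01 -9.60400e-01 -1.43100e+02]
 [ 0.00000e+00  0.00000e+00  0.00000e+00  1.00000e+00]]
[[ 1.300000e-03  9.608000e-01  2.772000e-01  6.943830e+01]
 [ 1.000000e+00 -1.100000e-03 -7.000000e-04  1.760900e+00]
 [-4.000000e-04  2.772000e-01 -9.608000e-01 -1.421304e+02]
 [ 0.000000e+00  0.000000e+00  0.000000e+00  1.000000e+00]]
[[-4.000000e-04  9.609000e-01  2.768000e-01  7.002140e+01]
 [ 1.000000e+00  3.000000e-04  1.000000e-04  4.398000e-01]
 [ 0.000000e+00  2.768000e-01 -9.609000e-01 -1.423126e+02]
 [ 0.000000e+00  0.000000e+00  0.000000e+00  1.000000e+00]]
```

step_arm --pt "0.003 0.02 0.02 0 0 0.02" --pt "0.01 0.06 0.05 0 0 0.06" --pt "0.015 0.11 0.08 0 0 0.11" --pt "0.02 0.16 0.11 0 0 0.16" --pt "0.025 0.21 0.14 0 0 0.21" --pt "0.03 0.255 0.165 0 0 0.26" --pt "0.03 0.28 0.178 0 0 0.295" --pt "0.03 0.295 0.183 0 0 0.308" --pt "0.03 0.295 0.183 0 0 0.308" --pt "0.03 0.295 0.183 0 0 0.308"

```text
clock: 5.42
position: [601.3, -39.6, 231.9]
ee_rot: [-0.131, 0.991, 0.0, -0.001]
contact_force: [0.6, -1.0, -2.3]
gripper_width: 12.9
```

```bash
python3 - <<'E'
from bench import arm
import cv2,pickle
for n in ("top","scene","wrist"):
    d=arm.get_image(n);s=arm.read_state();print(s["clock"],s["position"],s["ee_rot"],s["contact_force"],s["gripper_width"])
    cv2.imwrite(f"pics/{n}4.png",d["image"][:,:,::-1]);pickle.dump((d,s),open(f"{n}4.pkl","wb"))
E
```

```text
5.4667 [601.20427752 -40.01810163 231.7195388 ] [-1.30350528e-01  9.91467567e-01 -8.91667402e-06 -8.96500380e-04] [ 0.14035848  0.20458341 -1.92430665] 13.172021496206478
5.5167 [601.22255356 -40.27463942 231.65404908] [-1.30168526e-01  9.91491464e-01 -2.51440799e-05 -9.11429174e-04] [ 0.89834248  0.24903473 -2.53589863] 13.388661928955194
5.5667 [601.274091   -40.4517604  231.74881101] [-1.30055664e-01  9.91506369e-01 -2.94338173e-05 -8.02439097e-04] [ 0.32834029 -0.37539464 -2.32643061] 13.04963362959299
```

View pics/wrist4.png

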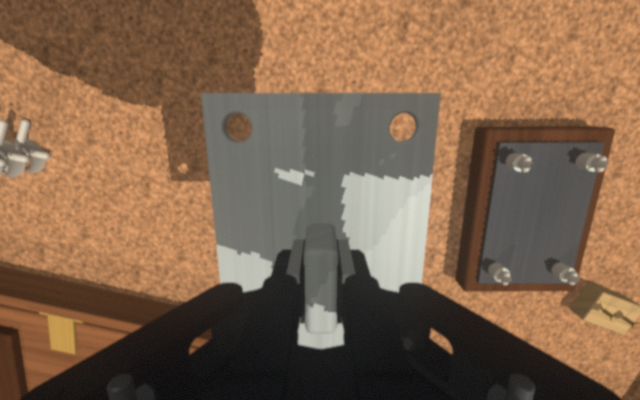

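```bash
python3 - <<'E'
import cv2
im=cv2.imread("pics/wrist4.png")
cv2.imwrite("pics/w4c.png",cv2.resize(im[120:300,450:630],None,fx=3.3,fy=3.3,interpolation=cv2.INTER_CUBIC))
E
```

```text
(no output)
```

View pics/w4c.png

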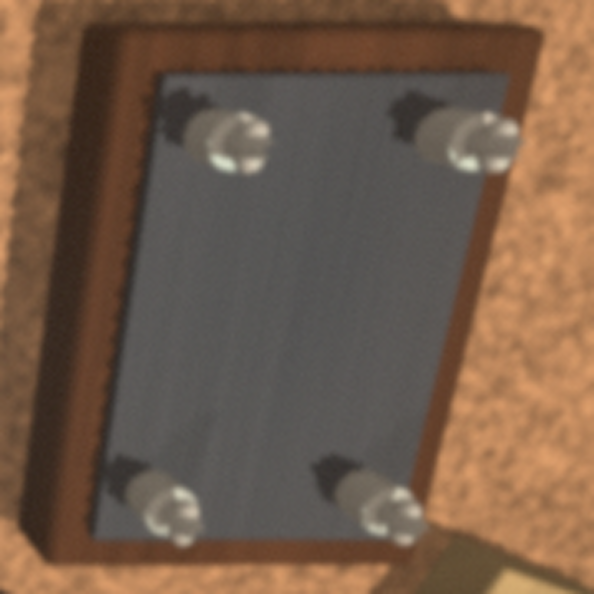

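```bash
python3 - <<'E'
from h import *
import pickle
d,s=pickle.load(open("wrist4.pkl","rb"));cam=(d["camera_matrix"],d["world_from_camera"])
b=unc([(161,72),(510,72),(92,540)],450,120,3.3)
tp=unc([(259,143),(510,143),(407,530),(186,532)],450,120,3.3)
wal=unc([(120,24),(543,28),(55,563)],450,120,3.3)
B=np.array([(-85,-56,0),(-85,56,0),(85,-56,0)],float)
T=np.array([(-65,-38,29),(-65,38,29),(65,38,29),(65,-38,29)],float)
Wl=np.array([(-100,-70,0),(-100,70,0),(100,-70,0)],float)
f=lambda p:np.r_[(proj(model(p,B),cam)-b).ravel(),(proj(model(p,T),cam)-tp).ravel()]
r=least_squares(f,[580,210,40,.26]);print("bed+tips",r.x,np.round(r.fun,2))
f=lambda p:(proj(model(p,T),cam)-tp).ravel()
r=least_squares(f,[580,210,40,.26]);print("tips",r.x,np.round(r.fun,2))
f=lambda p:(proj(model(p,B),cam)-b).ravel()
r=least_squares(f,[580,210,40,.26]);print("bed",r.x,np.round(r.fun,2))
f=lambda p:(proj(model(p,Wl),cam)-wal).ravel()
r=least_squares(f,[580,210,40,.26]);print("walnut",r.x,np.round(r.fun,2))
# held plate in tool
Rt=R.from_quat(s["ee_rot"]).as_matrix();t=s["position"]
print("tool yaw", np.arctan2(Rt[1,1],Rt[0,1])-np.pi/2)
E
```

```text
bed+tips [5.81266107e+02 2.08726780e+02 3.90782360e+01 2.57276872e-01] [-0.57 -0.61 -1.59 -0.24 -2.17 -0.95  0.63  0.91  0.8   1.17  1.98  0.12
  0.65 -0.68]
tips [5.80925292e+02 2.06093557e+02 4.07065747e+01 2.54739151e-01] [-0.41  0.06  0.17  0.52  0.96  0.16 -0.7  -0.8 ]
bed [5.81240741e+02 2.09978797e+02 4.02037411e+01 2.65891506e-01] [ 0.35  0.23 -0.17 -0.32 -0.21  0.11]
walnut [5.80924344e+02 2.16856575e+02 2.67808104e+01 2.73285226e-01] [ 0.47  1.68  0.46 -1.18 -1.08 -0.58]
tool yaw 0.26085020476894405
```

step_arm --pt "-0.002 0.02 0 0 0 0" --pt "-0.005 0.07 0 0 0 0" --pt "-0.012 0.14 0 0 0 0" --pt "-0.02 0.22 0 0 0 0" --pt "-0.028 0.3 -0.02 0 0 0" --pt "-0.035 0.38 -0.06 0 0 0" --pt "-0.042 0.46 -0.11 0 0 0" --pt "-0.05 0.54 -0.16 0 0 0" --pt "-0.056 0.6 -0.21 0 0 0" --pt "-0.056 0.622 -0.24 0 0 0" --pt "-0.056 0.622 -0.25 0 0 0" --pt "-0.056 0.622 -0.25 0 0 0"

```text
clock: 6.57
position: [578.6, 208.6, 131.1]
ee_rot: [-0.131, 0.991, -0.001, -0.002]
contact_force: [-0.1, -0.7, -1.9]
gripper_width: 12.8
```

```bash
python3 - <<'E'
from bench import arm
import cv2,pickle
for n in ("top","scene","wrist"):
    d=arm.get_image(n);s=arm.read_state();print(s["clock"],s["position"],s["ee_rot"],s["contact_force"],s["gripper_width"])
    cv2.imwrite(f"pics/{n}5.png",d["image"][:,:,::-1]);pickle.dump((d,s),open(f"{n}5.pkl","wb"))
im=cv2.imread("pics/scene5.png");cv2.imwrite("pics/s5c.png",cv2.resize(im[150:290,330:450],None,fx=4.2,fy=4.2,interpolation=cv2.INTER_CUBIC))
E
```

```text
6.6167 [579.43358415 208.31069671 132.40826557] [-1.30499759e-01  9.91448217e-01 -3.95442837e-04 -3.00768410e-04] [ 0.47888137  0.79595386 -1.35683311] 13.054137541015649
6.6667 [579.92645151 208.17449218 133.30206996] [-1.30245574e-01  9.91481628e-01 -5.01338838e-05  5.18631557e-04] [-0.05569373 -0.38590397 -2.69203186] 13.055900756378024
6.7167 [580.1620254  208.08823875 133.7683505 ] [-1.30028943e-01  9.91509708e-01  2.16907444e-04  9.61764827e-04] [ 0.47193633 -0.30211877 -1.37615896] 13.016752107878585
```

View pics/wrist5.png

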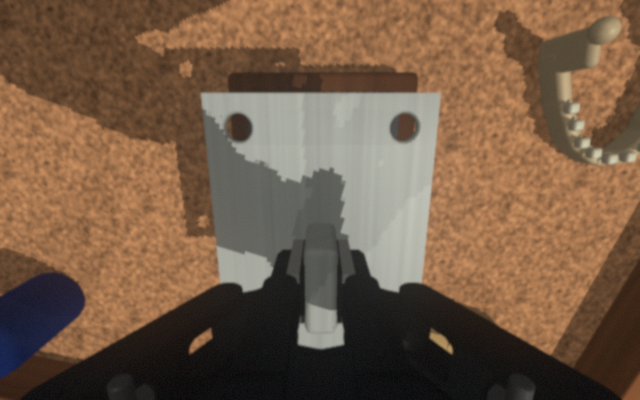

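View pics/s5c.png

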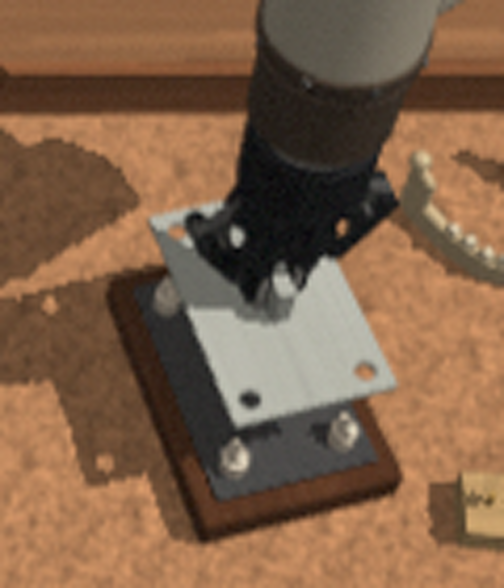

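step_arm --pt "0 0.001 -0.02 0 0 0" --pt "0 0.003 -0.06 0 0 0" --pt "0 0.003 -0.09 0 0 0" --pt "0 0.003 -0.105 0 0 0" --pt "0 0.003 -0.105 0 0 0" --pt "0 0.003 -0.105 0 0 0" --pt "0 0.003 -0.105 0 0 0"

```text
clock: 7.3
position: [580.1, 210.3, 91.5]
ee_rot: [-0.131, 0.991, 0.0, 0.001]
contact_force: [0.4, 0.4, -1.2]
gripper_width: 13.2
```

```bash
cat > look.py <<'E'
from bench import arm
import cv2,pickle,sys,numpy as np
k=sys.argv[1]
for n in ("scene","wrist"):
    d=arm.get_image(n);s=arm.read_state();print(s["clock"],np.round(s["position"],2),np.round(s["ee_rot"],4),np.round(s["contact_force"],2),s["gripper_width"])
    cv2.imwrite(f"pics/{n}{k}.png",d["image"][:,:,::-1]);pickle.dump((d,s),open(f"{n}{k}.pkl","wb"))
im=cv2.imread(f"pics/scene{k}.png");a=cv2.resize(im[170:290,330:450],(480,480),interpolation=cv2.INTER_CUBIC)
im=cv2.imread(f"pics/wrist{k}.png");b=cv2.resize(im[60:160,190:450],None,fx=3,fy=3,interpolation=cv2.INTER_CUBIC)
cv2.imwrite(f"pics/L{k}s.png",a);cv2.imwrite(f"pics/L{k}w.png",b)
E
python3 look.py 6
```

```text
7.35 [580.01 210.43  91.6 ] [-1.307e-01  9.914e-01  4.000e-04  1.000e-03] [ 0.34 -0.24 -1.96] 13.363935859204608
7.4 [579.91 210.45  91.56] [-1.307e-01  9.914e-01  4.000e-04  9.000e-04] [ 0.04 -0.22 -2.39] 13.361667965950678
```

View pics/L6w.png

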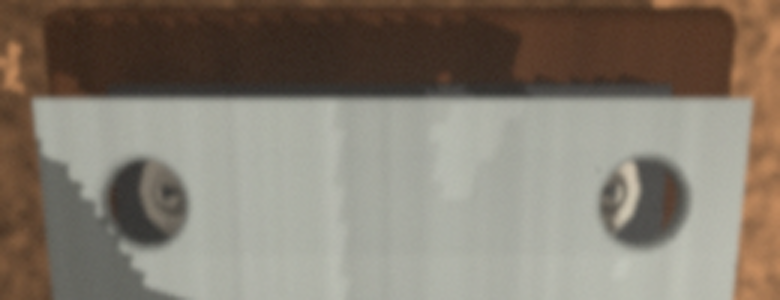

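View pics/L6s.png

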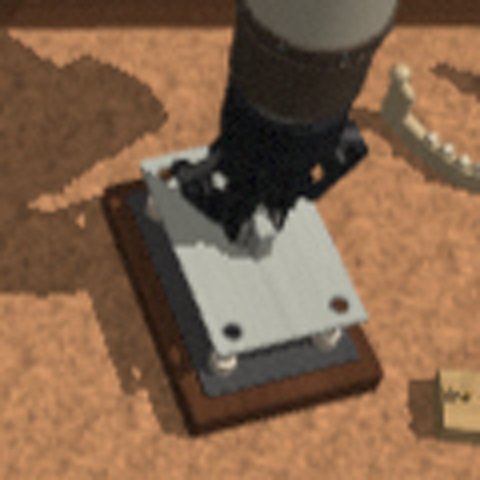

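```bash
cat > fit6.py <<'E'
from h import *
import pickle,sys
def run(k,tips,holes,corners,zt=None):
    d,s=pickle.load(open(f"wrist{k}.pkl","rb"));cam=(d["camera_matrix"],d["world_from_camera"])
    Rt=R.from_quat(s["ee_rot"]).as_matrix();t=s["position"]
    U=lambda p:unc(p,190,60,3)
    px=np.vstack([U(holes),U(corners)])
    P=np.array([(-65,-38,5),(-65,38,5),(-80,-53,5),(-80,53,5)],float)
    W=lambda p,P:(model([0,0,0,p[3]],P)*[-1,1,-1]+[p[0],p[1],p[2]])@Rt.T+t
    r=least_squares(lambda p:(proj(W(p,P),cam)-px).ravel(),[0,0,8,0])
    print("plate in tool",np.round(r.x,3),np.round(r.fun,2)); pl=W(r.x,[[0,0,0],[1,0,0]])
    print("plate world",pl[0])
    tp=U(tips)
    T=np.array([(-65,-38,0),(-65,38,0)],float)
    m=least_squares(lambda p:(proj(model(p,T),cam)-tp).ravel(),[580,209,70,.26])
    print("mount centre,tip z",m.x,np.round(m.fun,2))
    for z in ([zt] if zt else [66,68,70,72,74]):
        m=least_squares(lambda p:(proj(model([p[0],p[1],z,p[2]],T),cam)-tp).ravel(),[580,209,.26])
        D=(m.x[:2]-pl[0,:2])
        print(z,m.x,np.round(m.fun,2),"plate must move",D,"plate yaw",np.arctan2(*(pl[1]-pl[0])[[1,0]]), "in tool", (np.r_[D,0])@Rt)
if __name__=="__main__":
    run(6,[(167,195),(613,195)],[(147,201),(644,200)],[(33,97),(753,97)])
E
python3 fit6.py
```

```text
plate in tool [-1.820e+00  7.650e-01  7.587e+00  1.000e-03] [-0.85  0.08  0.02  0.22  0.74 -0.01  0.07 -0.28]
plate world [581.48389006 211.67011434  83.97586731]
mount centre,tip z [5.81524274e+02 2.10911565e+02 7.11381861e+01 2.61854222e-01] [-0. -0.  0.  0.]
66 [5.81660929e+02 2.10937609e+02 2.61836364e-01] [ 2.27 -0.14 -2.27 -0.14] plate must move [ 0.17703941 -0.73250511] plate yaw 0.26296958590374064 in tool [ 1.88303761e-02 -7.53360413e-01 -4.41772517e-04]
68 [5.81607220e+02 2.10927323e+02 2.61843212e-01] [ 1.4  -0.09 -1.4  -0.09] plate must move [ 0.12332946 -0.74279103] plate yaw 0.26296958590374064 in tool [ 7.33709659e-02 -7.49376452e-01 -5.46848488e-04]
70 [5.81554165e+02 2.10917225e+02 2.61850190e-01] [ 0.51 -0.03 -0.51 -0.03] plate must move [ 0.0702748  -0.75288891] plate yaw 0.26296958590374064 in tool [ 1.27229929e-01 -7.45380696e-01 -6.50578174e-04]
72 [5.81501790e+02 2.10907323e+02 2.61857305e-01] [-0.39  0.03  0.39  0.03] plate must move [ 0.01789957 -0.76279165] plate yaw 0.26296958590374064 in tool [ 0.1803821  -0.74137253 -0.00075291]
74 [5.81450119e+02 2.10897623e+02 2.61864566e-01] [-1.32  0.09  1.33  0.09] plate must move [-0.03377086 -0.77249183] plate yaw 0.26296958590374064 in tool [ 0.23280105 -0.73735137 -0.0008538 ]
```

step_arm --pt "0 -0.002 -0.005 0 0 0" --pt "0 -0.002 -0.015 0 0 0" --pt "0 -0.002 -0.026 0 0 0" --pt "0 -0.002 -0.032 0 0 0" --pt "0 -0.002 -0.032 0 0 0" --pt "0 -0.002 -0.032 0 0 0"

```text
clock: 7.9
position: [579.1, 209.3, 77.3]
ee_rot: [-0.131, 0.991, -0.0, -0.0]
contact_force: [-0.2, -0.2, -1.8]
gripper_width: 13.1
```

```bash
python3 look.py 7
```

```text
7.95 [579.33 209.46  77.59] [-1.308e-01  9.914e-01 -1.000e-04 -1.000e-04] [ 0.61  0.62 -2.09] 13.349538092978568
8.0 [579.42 209.52  77.75] [-1.308e-01  9.914e-01 -0.000e+00  1.000e-04] [ 0.11  0.24 -2.4 ] 13.099694315802793
```

View pics/L7w.png

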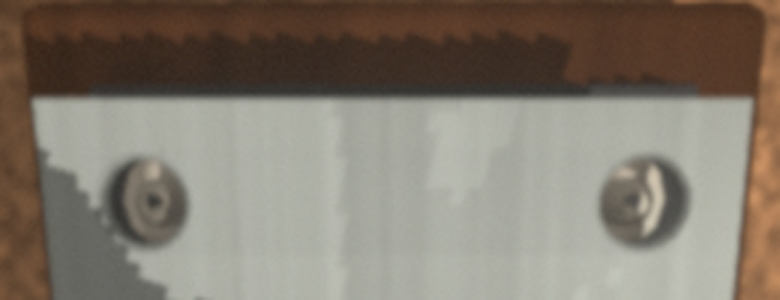

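View pics/L7s.png

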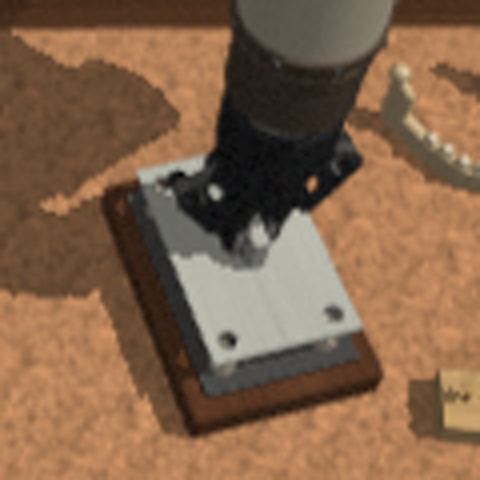

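step_arm --pt "0 -0.001 -0.003 0 0 0" --pt "0 -0.001 -0.007 0 0 0" --pt "0 -0.001 -0.011 0 0 0" --pt "0 -0.001 -0.011 0 0 0" --pt "0 -0.001 -0.011 0 0 0"

```text
clock: 8.42
position: [579.2, 209.0, 73.1]
ee_rot: [-0.131, 0.991, -0.0, -0.0]
contact_force: [0.1, -0.3, -1.5]
gripper_width: 13.3
```

step_arm --pt "0 0 -0.0015 0 0 0" --pt "0 0 -0.0015 0 0 0"

```text
clock: 8.58
position: [579.3, 209.0, 72.7]
ee_rot: [-0.131, 0.991, 0.0, 0.0]
contact_force: [-1.0, 0.1, -2.2]
gripper_width: 13.0
```

step_arm --pt "0 0 -0.0015 0 0 0" --pt "0 0 -0.0015 0 0 0"

```text
clock: 8.75
position: [579.2, 209.0, 72.1]
ee_rot: [-0.131, 0.991, -0.0, -0.0]
contact_force: [-0.0, 0.4, -0.9]
gripper_width: 13.0
```

step_arm --pt "0 0 -0.001 0 0 0" --pt "0 0 -0.001 0 0 0" --pt "0 0 -0.001 0 0 0"

```text
clock: 9.0
position: [579.3, 209.0, 71.7]
ee_rot: [-0.131, 0.991, -0.0, -0.0]
contact_force: [-0.0, -0.3, -2.3]
gripper_width: 13.2
```

step_arm --pt "0 0 -0.001 0 0 0" --pt "0 0 -0.001 0 0 0" --pt "0 0 -0.001 0 0 0"

```text
clock: 9.25
position: [579.3, 209.1, 71.3]
ee_rot: [-0.131, 0.991, -0.0, -0.0]
contact_force: [-0.1, 0.5, -2.1]
gripper_width: 13.3
```

step_arm --pt "0 0 -0.001 0 0 0" --pt "0 0 -0.001 0 0 0" --pt "0 0 -0.001 0 0 0"

```text
clock: 9.5
position: [579.4, 209.1, 71.0]
ee_rot: [-0.131, 0.991, 0.0, 0.0]
contact_force: [1.2, 0.1, -1.5]
gripper_width: 12.8
```

step_arm --pt "0 0 -0.001 0 0 0" --pt "0 0 -0.001 0 0 0" --pt "0 0 -0.001 0 0 0"

```text
clock: 9.75
position: [579.5, 209.2, 70.7]
ee_rot: [-0.131, 0.991, 0.0, 0.0]
contact_force: [-0.2, -0.3, -0.4]
gripper_width: 13.1
```

step_arm --pt "0 0 -0.0007 0 0 0" --pt "0 0 -0.0007 0 0 0" --pt "0 0 -0.0007 0 0 0"

```text
clock: 10.0
position: [579.6, 209.2, 70.6]
ee_rot: [-0.131, 0.991, 0.0, 0.0]
contact_force: [0.2, 0.1, 0.1]
gripper_width: 13.3
```

```bash
python3 look.py 8
```

```text
10.05 [579.61 209.2   70.54] [-1.308e-01  9.914e-01  1.000e-04  4.000e-04] [0.11 0.85 0.83] 13.335418388383891
10.1 [579.59 209.18  70.52] [-1.308e-01  9.914e-01  1.000e-04  4.000e-04] [0.88 0.27 0.58] 12.99595345411537
```

View pics/L8w.png

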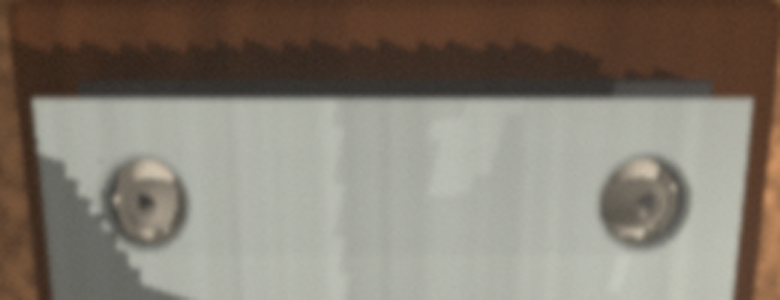

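View pics/L8s.png

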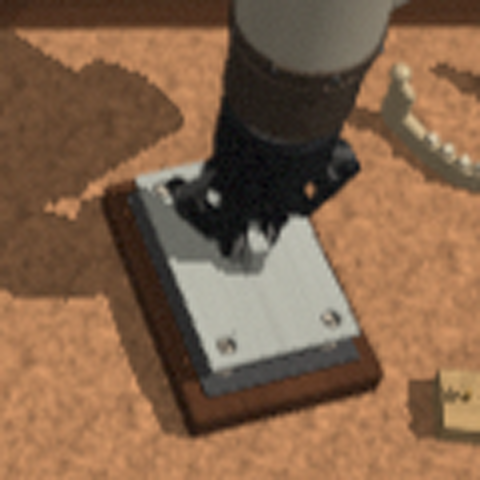

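step_arm --pt "0 0 0 0 0 0" --pt "0 0 0 0 0 0" --pt "0 0 0 0 0 0" --pt "0 0 0 0 0 0" --jaw 0

```text
clock: 10.43
position: [579.2, 208.9, 70.2]
ee_rot: [-0.131, 0.991, -0.0, -0.0]
contact_force: [-0.3, 0.4, 0.4]
gripper_width: 42.6
```

step_arm --pt "0 0 0.01 0 0 0" --pt "0 0 0.03 0 0 0" --pt "0 0 0.07 0 0 0" --pt "0 0 0.11 0 0 0" --pt "0 0 0.14 0 0 0" --pt "0 0 0.15 0 0 0" --pt "0 0 0.15 0 0 0" --pt "0 0 0.15 0 0 0"

```text
clock: 11.1
position: [579.0, 209.0, 130.2]
ee_rot: [-0.131, 0.991, 0.0, -0.0]
contact_force: [0.3, 0.1, -1.2]
gripper_width: 42.9
```

```bash
python3 look.py 9
```

```text
11.15 [578.76 208.82 129.62] [-1.306e-01  9.914e-01 -1.000e-04 -6.000e-04] [ 0.27  0.38 -0.68] 42.72474038366418
11.2 [578.72 208.73 129.34] [-1.306e-01  9.914e-01 -3.000e-04 -8.000e-04] [-0.06 -1.13 -0.12] 42.76316577898363
```

View pics/wrist9.png

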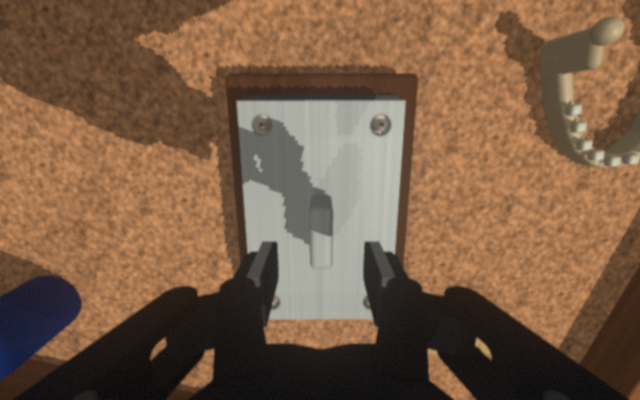

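View pics/L9s.png

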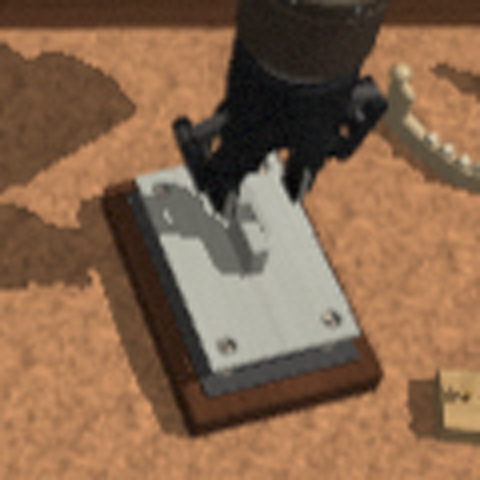

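step_arm --pt "0.02 0.005 0 0 0 0" --pt "0.06 0.016 0 0 0 0" --pt "0.11 0.03 0 0 0 0" --pt "0.145 0.039 0 0 0 0" --pt "0.152 0.041 0 0 0 0" --pt "0.152 0.041 -0.02 0 0 0" --pt "0.152 0.041 -0.06 0 0 0" --pt "0.152 0.041 -0.1 0 0 0" --pt "0.152 0.041 -0.115 0 0 0" --pt "0.152 0.041 -0.12 0 0 0" --pt "0.152 0.041 -0.12 0 0 0" --pt "0.152 0.041 -0.12 0 0 0" --jaw -1

```text
clock: 12.2
position: [640.4, 225.6, 82.9]
ee_rot: [-0.131, 0.991, 0.0, 0.001]
contact_force: [-0.6, 0.0, -0.4]
gripper_width: 0.3
```

```bash
python3 look.py 10
```

```text
12.25 [640.57 225.75  83.32] [-1.309e-01  9.914e-01  3.000e-04  9.000e-04] [-0.16 -0.33  0.2 ] 0.0024074381878569895
12.3 [640.61 225.74  83.41] [-1.309e-01  9.914e-01  3.000e-04  1.000e-03] [ 0.48 -0.01  0.7 ] 0.07791030942031718
```

View pics/wrist10.png

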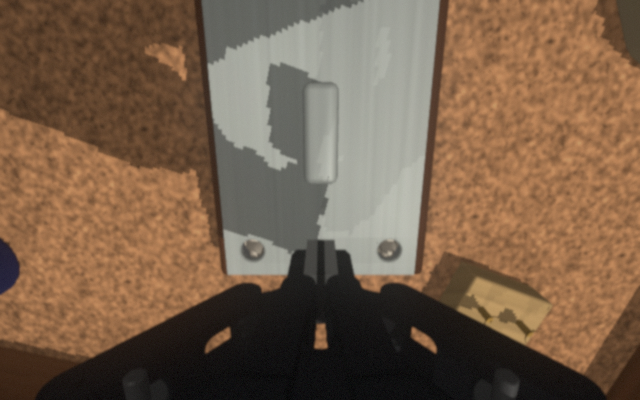

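View pics/L10s.png

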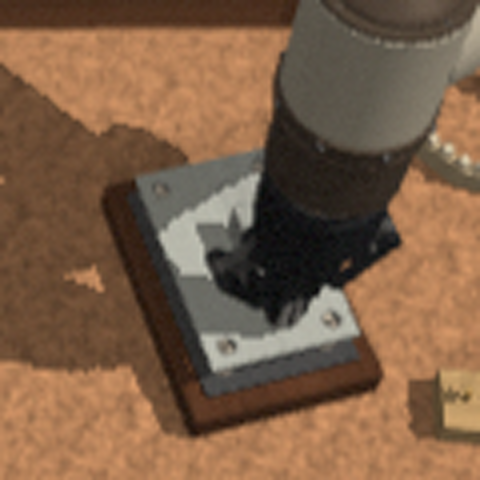

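step_arm --pt "0 0 -0.006 0 0 0" --pt "0 0 -0.016 0 0 0" --pt "0 0 -0.026 0 0 0" --pt "0 0 -0.03 0 0 0" --pt "0 0 -0.03 0 0 0" --pt "0 0 -0.03 0 0 0"

```text
clock: 12.8
position: [640.0, 225.3, 69.9]
ee_rot: [-0.131, 0.991, -0.0, -0.0]
contact_force: [1.2, 0.6, 0.7]
gripper_width: 0.3
```

step_arm --pt "0 0 -0.0025 0 0 0" --pt "0 0 -0.0025 0 0 0" --pt "0 0 -0.0025 0 0 0"

```text
clock: 13.05
position: [640.1, 225.4, 69.3]
ee_rot: [-0.131, 0.991, 0.0, 0.0]
contact_force: [0.8, 0.3, -0.1]
gripper_width: 0.1
```

step_arm --pt "0 0 -0.0015 0 0 0" --pt "0 0 -0.0015 0 0 0" --pt "0 0 -0.0015 0 0 0"

```text
clock: 13.3
position: [640.2, 225.5, 68.7]
ee_rot: [-0.131, 0.991, 0.0, 0.0]
contact_force: [-0.2, 0.1, -0.2]
gripper_width: 0.0
```

step_arm --pt "0 0 -0.0015 0 0 0" --pt "0 0 -0.0015 0 0 0" --pt "0 0 -0.0015 0 0 0"

```text
clock: 13.55
position: [640.2, 225.5, 68.4]
ee_rot: [-0.131, 0.991, 0.0, 0.0]
contact_force: [-0.3, 0.2, 1.3]
gripper_width: -0.1
```

step_arm --pt "0 0 -0.001 0 0 0" --pt "0 0 -0.001 0 0 0" --pt "0 0 -0.001 0 0 0"

```text
clock: 13.8
position: [640.3, 225.5, 68.2]
ee_rot: [-0.131, 0.991, 0.0, 0.0]
contact_force: [-0.8, -0.5, 3.8]
gripper_width: -0.2
```

step_arm --pt "0 0 -0.001 0 0 0" --pt "0 0 -0.001 0 0 0" --pt "0 0 -0.001 0 0 0"

```text
clock: 14.05
position: [640.4, 225.6, 67.9]
ee_rot: [-0.131, 0.991, 0.0, 0.0]
contact_force: [-1.3, -0.1, 4.7]
gripper_width: -0.0
```

step_arm --pt "0 0 -0.001 0 0 0" --pt "0 0 -0.001 0 0 0" --pt "0 0 -0.001 0 0 0"

```text
clock: 14.3
position: [640.4, 225.6, 67.8]
ee_rot: [-0.131, 0.991, 0.0, 0.001]
contact_force: [-2.3, -0.5, 6.5]
gripper_width: 0.1
```

step_arm --pt "0 0 -0.001 0 0 0" --pt "0 0 -0.001 0 0 0" --pt "0 0 -0.001 0 0 0"

```text
clock: 14.55
position: [640.5, 225.6, 67.7]
ee_rot: [-0.131, 0.991, 0.0, 0.001]
contact_force: [-1.9, -0.2, 7.2]
gripper_width: 0.4
```

step_arm --pt "0 0 -0.001 0 0 0" --pt "0 0 -0.001 0 0 0" --pt "0 0 -0.001 0 0 0"

```text
clock: 14.8
position: [640.5, 225.7, 67.5]
ee_rot: [-0.131, 0.991, 0.0, 0.001]
contact_force: [-2.2, 0.3, 7.7]
gripper_width: 0.0
```

step_arm --pt "0 0 -0.001 0 0 0" --pt "0 0 -0.001 0 0 0" --pt "0 0 -0.001 0 0 0"

```text
clock: 15.05
position: [640.5, 225.7, 67.4]
ee_rot: [-0.131, 0.991, 0.0, 0.001]
contact_force: [-3.9, 0.4, 9.6]
gripper_width: 0.2
```

step_arm --pt "0 0 -0.001 0 0 0" --pt "0 0 -0.001 0 0 0" --pt "0 0 -0.001 0 0 0"

```text
clock: 15.3
position: [640.5, 225.7, 67.2]
ee_rot: [-0.131, 0.991, 0.0, 0.001]
contact_force: [-2.3, 0.4, 8.9]
gripper_width: -0.1
```

step_arm --pt "0 0 -0.001 0 0 0" --pt "0 0 -0.001 0 0 0" --pt "0 0 -0.001 0 0 0"

```text
clock: 15.55
position: [640.6, 225.8, 67.0]
ee_rot: [-0.131, 0.991, 0.0, 0.001]
contact_force: [-3.2, -0.8, 9.9]
gripper_width: 0.0
```

step_arm --pt "0 0 -0.001 0 0 0" --pt "0 0 -0.001 0 0 0" --pt "0 0 -0.001 0 0 0"

```text
clock: 15.8
position: [640.5, 225.8, 66.6]
ee_rot: [-0.131, 0.991, 0.0, 0.001]
contact_force: [-3.7, -0.3, 9.9]
gripper_width: -0.3
```

step_arm --pt "0 0 -0.001 0 0 0" --pt "0 0 -0.001 0 0 0" --pt "0 0 -0.001 0 0 0"

```text
clock: 16.05
position: [640.6, 225.9, 66.2]
ee_rot: [-0.131, 0.991, 0.0, 0.001]
contact_force: [-3.7, 0.3, 9.6]
gripper_width: 0.1
```

step_arm --pt "0 0 -0.001 0 0 0" --pt "0 0 -0.001 0 0 0" --pt "0 0 -0.001 0 0 0"

```text
clock: 16.3
position: [640.4, 225.9, 65.2]
ee_rot: [-0.131, 0.991, 0.0, 0.001]
contact_force: [-3.0, 0.9, 7.5]
gripper_width: 0.1
```

step_arm --pt "0 0 -0.001 0 0 0" --pt "0 0 -0.001 0 0 0" --pt "0 0 -0.001 0 0 0"

```text
clock: 16.55
position: [640.4, 225.9, 64.3]
ee_rot: [-0.131, 0.991, 0.0, 0.001]
contact_force: [-1.8, 0.9, 5.7]
gripper_width: -0.1
```

step_arm --pt "0 0 -0.001 0 0 0" --pt "0 0 -0.002 0 0 0" --pt "0 0 -0.002 0 0 0"

```text
clock: 16.8
position: [640.4, 225.9, 63.4]
ee_rot: [-0.131, 0.991, 0.0, 0.001]
contact_force: [-1.3, 1.2, 5.5]
gripper_width: 0.1
```

step_arm --pt "0 0 -0.001 0 0 0" --pt "0 0 -0.002 0 0 0" --pt "0 0 -0.002 0 0 0"

```text
clock: 17.05
position: [640.4, 225.9, 62.6]
ee_rot: [-0.131, 0.991, 0.0, 0.001]
contact_force: [-0.6, -0.1, 5.7]
gripper_width: 0.2
```

step_arm --pt "0 0 -0.001 0 0 0" --pt "0 0 -0.002 0 0 0" --pt "0 0 -0.002 0 0 0"

```text
clock: 17.3
position: [640.1, 225.6, 60.5]
ee_rot: [-0.131, 0.991, 0.0, 0.0]
contact_force: [-0.5, 0.8, 3.7]
gripper_width: -0.1
```

step_arm --pt "0 0 -0.001 0 0 0" --pt "0 0 -0.002 0 0 0" --pt "0 0 -0.002 0 0 0"

```text
clock: 17.55
position: [640.1, 225.6, 60.4]
ee_rot: [-0.131, 0.991, 0.0, 0.0]
contact_force: [-0.8, 0.4, 4.1]
gripper_width: 0.3
```

step_arm --pt "0 0 -0.001 0 0 0" --pt "0 0 -0.0015 0 0 0" --pt "0 0 -0.0015 0 0 0"

```text
clock: 17.8
position: [640.2, 225.6, 60.3]
ee_rot: [-0.131, 0.991, 0.0, 0.0]
contact_force: [-2.1, 0.5, 6.7]
gripper_width: 0.1
```

step_arm --pt "0 0 -0.001 0 0 0" --pt "0 0 -0.0015 0 0 0" --pt "0 0 -0.0015 0 0 0"

```text
clock: 18.05
position: [640.1, 225.6, 60.1]
ee_rot: [-0.131, 0.991, -0.0, 0.0]
contact_force: [-2.0, 0.5, 8.1]
gripper_width: 0.0
```

step_arm --pt "0 0 -0.001 0 0 0" --pt "0 0 -0.001 0 0 0" --pt "0 0 -0.001 0 0 0"

```text
clock: 18.3
position: [640.2, 225.6, 60.0]
ee_rot: [-0.131, 0.991, -0.0, 0.0]
contact_force: [-4.2, 1.1, 9.8]
gripper_width: 0.2
```

step_arm --pt "0 0 -0.001 0 0 0" --pt "0 0 -0.001 0 0 0" --pt "0 0 -0.001 0 0 0"

```text
clock: 18.55
position: [640.2, 225.6, 60.0]
ee_rot: [-0.131, 0.991, -0.0, 0.0]
contact_force: [-3.8, 0.6, 10.0]
gripper_width: 0.0
```

```bash
python3 look.py 11
```

```text
18.6 [640.19 225.63  59.93] [-1.310e-01  9.914e-01 -0.000e+00  4.000e-04] [-3.52  0.46 10.02] 0.10732696116678869
18.65 [640.22 225.66  60.  ] [-1.311e-01  9.914e-01 -0.000e+00  5.000e-04] [-4.17  0.41  9.53] -0.3635932909030857
```

View pics/wrist11.png

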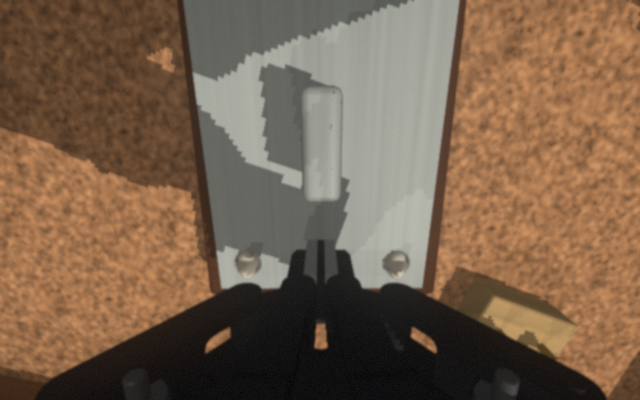

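View pics/L11s.png

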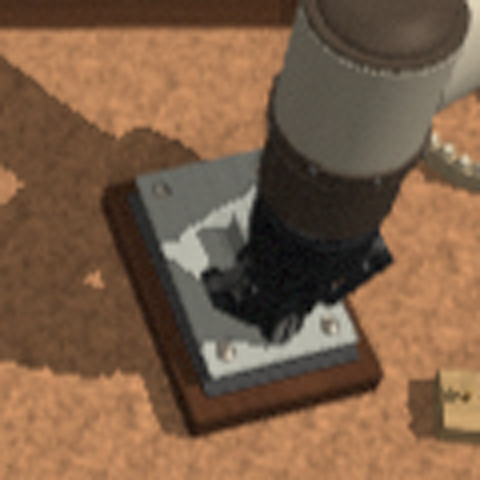

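step_arm --pt "0 0 0.01 0 0 0" --pt "0 0 0.04 0 0 0" --pt "0 0 0.1 0 0 0" --pt "0 0 0.15 0 0 0" --pt "0 0 0.17 0 0 0" --pt "-0.03 -0.008 0.17 0 0 0" --pt "-0.1 -0.027 0.17 0 0 0" --pt "-0.18 -0.048 0.17 0 0 0" --pt "-0.24 -0.0645 0.17 0 0 0" --pt "-0.265 -0.071 0.17 0 0 0" --pt "-0.27 -0.0725 0.17 0 0 0" --pt "-0.27 -0.0725 0.17 0 0 0"

```text
clock: 19.65
position: [531.8, 196.3, 126.1]
ee_rot: [-0.131, 0.991, -0.0, -0.0]
contact_force: [-0.1, 0.1, -0.4]
gripper_width: 0.3
```

```bash
python3 look.py 12
```

```text
19.7 [532.63 196.61 126.09] [-1.308e-01  9.914e-01  0.000e+00  3.000e-04] [0.77 0.58 0.03] -0.0009718668542356651
19.75 [532.97 196.77 125.99] [-1.307e-01  9.914e-01  1.000e-04  3.000e-04] [ 0.62 -0.23 -1.02] -0.1441461765699463
```

View pics/wrist12.png

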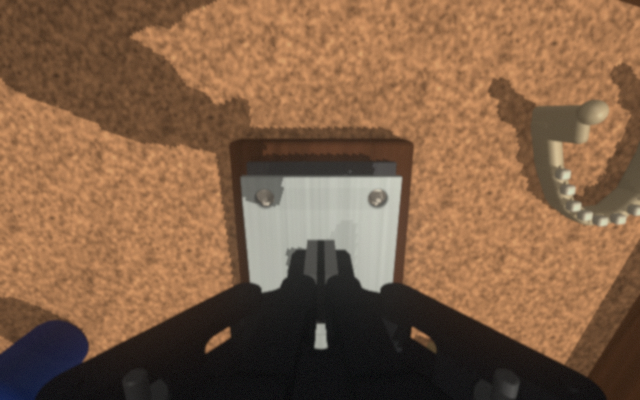

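View pics/L12s.png

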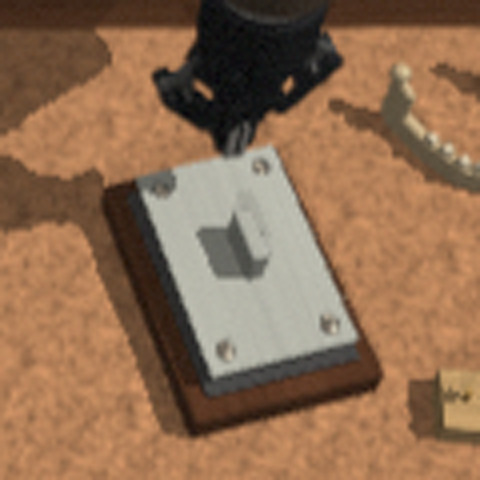

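step_arm --pt "0 0 -0.02 0 0 0" --pt "0 0 -0.06 0 0 0" --pt "0 0 -0.1 0 0 0" --pt "0 0 -0.12 0 0 0" --pt "0 0 -0.13 0 0 0" --pt "0 0 -0.133 0 0 0" --pt "0 0 -0.133 0 0 0" --pt "0 0 -0.133 0 0 0"

```text
clock: 20.42
position: [532.7, 196.8, 73.4]
ee_rot: [-0.131, 0.991, 0.0, 0.001]
contact_force: [0.6, 0.3, -0.5]
gripper_width: -0.2
```

step_arm --pt "0 0 -0.0025 0 0 0" --pt "0 0 -0.0025 0 0 0" --pt "0 0 -0.0025 0 0 0"

```text
clock: 20.67
position: [532.3, 196.6, 72.3]
ee_rot: [-0.131, 0.991, 0.0, 0.0]
contact_force: [-0.2, -0.6, 0.8]
gripper_width: 0.1
```

step_arm --pt "0 0 -0.0025 0 0 0" --pt "0 0 -0.0025 0 0 0" --pt "0 0 -0.0025 0 0 0"

```text
clock: 20.92
position: [532.0, 196.4, 70.9]
ee_rot: [-0.131, 0.991, 0.0, 0.0]
contact_force: [0.4, 0.4, -0.1]
gripper_width: -0.4
```

step_arm --pt "0 0 -0.0015 0 0 0" --pt "0 0 -0.0015 0 0 0" --pt "0 0 -0.0015 0 0 0"

```text
clock: 21.17
position: [532.1, 196.4, 70.2]
ee_rot: [-0.131, 0.991, -0.0, -0.0]
contact_force: [-0.4, 0.0, 0.2]
gripper_width: -0.3
```

step_arm --pt "0 0 -0.0015 0 0 0" --pt "0 0 -0.0015 0 0 0" --pt "0 0 -0.0015 0 0 0"

```text
clock: 21.42
position: [532.1, 196.4, 69.6]
ee_rot: [-0.131, 0.991, -0.0, -0.0]
contact_force: [-0.2, -0.2, 0.2]
gripper_width: -0.2
```

step_arm --pt "0 0 -0.0015 0 0 0" --pt "0 0 -0.0015 0 0 0" --pt "0 0 -0.0015 0 0 0"

```text
clock: 21.67
position: [532.1, 196.4, 69.0]
ee_rot: [-0.131, 0.991, -0.0, -0.0]
contact_force: [-0.1, 0.2, 0.0]
gripper_width: 0.2
```

step_arm --pt "0 0 -0.0015 0 0 0" --pt "0 0 -0.0015 0 0 0" --pt "0 0 -0.0015 0 0 0"

```text
clock: 21.92
position: [532.1, 196.4, 68.4]
ee_rot: [-0.131, 0.991, -0.0, -0.0]
contact_force: [0.9, 0.4, 0.4]
gripper_width: -0.2
```

step_arm --pt "0 0 -0.0015 0 0 0" --pt "0 0 -0.0015 0 0 0" --pt "0 0 -0.0015 0 0 0"

```text
clock: 22.17
position: [532.2, 196.5, 68.0]
ee_rot: [-0.131, 0.991, 0.0, 0.0]
contact_force: [-0.1, -0.8, 0.9]
gripper_width: 0.2
```

Contact is near. Now smaller steps.

step_arm --pt "0 0 -0.001 0 0 0" --pt "0 0 -0.001 0 0 0" --pt "0 0 -0.001 0 0 0"

```text
clock: 22.42
position: [532.2, 196.5, 67.7]
ee_rot: [-0.131, 0.991, 0.0, 0.0]
contact_force: [-1.3, 0.2, 3.2]
gripper_width: -0.3
```

step_arm --pt "0 0 -0.001 0 0 0" --pt "0 0 -0.001 0 0 0" --pt "0 0 -0.001 0 0 0"

```text
clock: 22.67
position: [532.2, 196.5, 67.3]
ee_rot: [-0.131, 0.991, 0.0, 0.0]
contact_force: [-1.0, -0.7, 3.7]
gripper_width: 0.2
```

step_arm --pt "0 0 -0.001 0 0 0" --pt "0 0 -0.001 0 0 0" --pt "0 0 -0.001 0 0 0"

```text
clock: 22.92
position: [532.2, 196.5, 67.1]
ee_rot: [-0.131, 0.991, 0.0, 0.0]
contact_force: [-2.0, 0.4, 5.7]
gripper_width: 0.1
```

step_arm --pt "0 0 -0.001 0 0 0" --pt "0 0 -0.001 0 0 0" --pt "0 0 -0.001 0 0 0"

```text
clock: 23.17
position: [532.2, 196.5, 66.9]
ee_rot: [-0.131, 0.991, 0.0, 0.0]
contact_force: [-2.2, -0.2, 6.7]
gripper_width: -0.2
```

step_arm --pt "0 0 -0.001 0 0 0" --pt "0 0 -0.001 0 0 0" --pt "0 0 -0.001 0 0 0"

```text
clock: 23.42
position: [532.1, 196.5, 66.6]
ee_rot: [-0.131, 0.991, -0.0, 0.0]
contact_force: [-2.2, 0.7, 8.4]
gripper_width: 0.3
```

step_arm --pt "0 0 -0.001 0 0 0" --pt "0 0 -0.001 0 0 0" --pt "0 0 -0.001 0 0 0"

```text
clock: 23.67
position: [532.2, 196.5, 66.4]
ee_rot: [-0.131, 0.991, 0.0, 0.0]
contact_force: [-3.0, -0.1, 8.5]
gripper_width: 0.1
```

step_arm --pt "0 0 -0.001 0 0 0" --pt "0 0 -0.001 0 0 0" --pt "0 0 -0.001 0 0 0"

```text
clock: 23.92
position: [532.2, 196.5, 66.1]
ee_rot: [-0.131, 0.991, 0.0, 0.0]
contact_force: [-2.9, 0.3, 9.6]
gripper_width: 0.0
```

step_arm --pt "0 0 -0.001 0 0 0" --pt "0 0 -0.001 0 0 0" --pt "0 0 -0.001 0 0 0"

```text
clock: 24.17
position: [532.1, 196.5, 65.7]
ee_rot: [-0.131, 0.991, 0.0, 0.0]
contact_force: [-1.8, -0.5, 8.7]
gripper_width: 0.0
```

step_arm --pt "0 0 -0.001 0 0 0" --pt "0 0 -0.001 0 0 0" --pt "0 0 -0.001 0 0 0"

```text
clock: 24.42
position: [532.0, 196.6, 65.0]
ee_rot: [-0.131, 0.991, 0.0, 0.0]
contact_force: [-2.2, -0.3, 8.2]
gripper_width: 0.2
```

step_arm --pt "0 0 -0.001 0 0 0" --pt "0 0 -0.001 0 0 0" --pt "0 0 -0.001 0 0 0"

```text
clock: 24.67
position: [532.0, 196.5, 64.2]
ee_rot: [-0.131, 0.991, 0.0, 0.0]
contact_force: [-2.3, 0.2, 6.0]
gripper_width: -0.1
```

step_arm --pt "0 0 -0.001 0 0 0" --pt "0 0 -0.001 0 0 0" --pt "0 0 -0.001 0 0 0"

```text
clock: 24.92
position: [531.9, 196.5, 63.6]
ee_rot: [-0.131, 0.991, 0.0, -0.0]
contact_force: [-2.2, 1.1, 5.5]
gripper_width: -0.1
```

step_arm --pt "0 0 -0.001 0 0 0" --pt "0 0 -0.001 0 0 0" --pt "0 0 -0.001 0 0 0"

```text
clock: 25.17
position: [531.9, 196.5, 63.1]
ee_rot: [-0.131, 0.991, 0.0, -0.0]
contact_force: [-1.6, 0.4, 4.2]
gripper_width: 0.0
```

step_arm --pt "0 0 -0.001 0 0 0" --pt "0 0 -0.002 0 0 0" --pt "0 0 -0.002 0 0 0"

```text
clock: 25.42
position: [531.9, 196.4, 62.3]
ee_rot: [-0.131, 0.991, 0.0, -0.0]
contact_force: [-2.6, 0.8, 4.3]
gripper_width: 0.2
```

step_arm --pt "0 0 -0.001 0 0 0" --pt "0 0 -0.002 0 0 0" --pt "0 0 -0.002 0 0 0"

```text
clock: 25.67
position: [531.8, 196.4, 61.2]
ee_rot: [-0.131, 0.991, -0.0, -0.0]
contact_force: [-2.3, 0.9, 3.1]
gripper_width: -0.8
```

step_arm --pt "0 0 -0.001 0 0 0" --pt "0 0 -0.0015 0 0 0" --pt "0 0 -0.0015 0 0 0"

```text
clock: 25.92
position: [532.1, 196.3, 60.2]
ee_rot: [-0.131, 0.991, -0.0, -0.0]
contact_force: [-0.1, -0.5, -0.2]
gripper_width: -0.2
```

step_arm --pt "0 0 -0.001 0 0 0" --pt "0 0 -0.0015 0 0 0" --pt "0 0 -0.0015 0 0 0"

```text
clock: 26.17
position: [532.1, 196.4, 60.0]
ee_rot: [-0.131, 0.991, -0.0, -0.0]
contact_force: [-0.5, -0.4, -0.3]
gripper_width: 0.0
```

step_arm --pt "0 0 -0.001 0 0 0" --pt "0 0 -0.001 0 0 0" --pt "0 0 -0.001 0 0 0"

```text
clock: 26.42
position: [532.1, 196.4, 59.8]
ee_rot: [-0.131, 0.991, -0.0, -0.0]
contact_force: [0.3, 0.3, 0.1]
gripper_width: -0.4
```

step_arm --pt "0 0 -0.001 0 0 0" --pt "0 0 -0.001 0 0 0" --pt "0 0 -0.001 0 0 0"

```text
clock: 26.67
position: [532.1, 196.5, 59.5]
ee_rot: [-0.131, 0.991, 0.0, 0.0]
contact_force: [-0.1, 0.6, 0.6]
gripper_width: 0.1
```

step_arm --pt "0 0 -0.001 0 0 0" --pt "0 0 -0.001 0 0 0" --pt "0 0 -0.001 0 0 0"

```text
clock: 26.92
position: [532.2, 196.5, 59.4]
ee_rot: [-0.131, 0.991, 0.0, 0.0]
contact_force: [-0.5, -0.2, 2.7]
gripper_width: -0.2
```

step_arm --pt "0 0 -0.001 0 0 0" --pt "0 0 -0.001 0 0 0" --pt "0 0 -0.001 0 0 0"

```text
clock: 27.17
position: [532.1, 196.5, 59.2]
ee_rot: [-0.131, 0.991, -0.0, 0.0]
contact_force: [-1.2, -0.3, 5.6]
gripper_width: 0.1
```

step_arm --pt "0 0 -0.001 0 0 0" --pt "0 0 -0.001 0 0 0" --pt "0 0 -0.001 0 0 0"

```text
clock: 27.42
position: [532.2, 196.5, 59.2]
ee_rot: [-0.131, 0.991, -0.0, 0.0]
contact_force: [-2.6, -1.1, 7.6]
gripper_width: 0.1
```

step_arm --pt "0 0 -0.001 0 0 0" --pt "0 0 -0.001 0 0 0" --pt "0 0 -0.001 0 0 0"

```text
clock: 27.67
position: [532.2, 196.5, 59.1]
ee_rot: [-0.131, 0.991, -0.0, 0.0]
contact_force: [-2.9, -0.5, 8.8]
gripper_width: -0.1
```

step_arm --pt "0 0 -0.001 0 0 0" --pt "0 0 -0.001 0 0 0" --pt "0 0 -0.001 0 0 0"

```text
clock: 27.92
position: [532.2, 196.5, 59.0]
ee_rot: [-0.131, 0.991, -0.0, 0.0]
contact_force: [-4.7, -1.3, 10.3]
gripper_width: -0.0
```

step_arm --pt "0 0 0.01 0 0 0" --pt "0 0 0.05 0 0 0" --pt "0 0 0.11 0 0 0" --pt "0 0 0.17 0 0 0" --pt "0 0 0.2 0 0 0" --pt "0 0 0.2 0 0 0" --pt "-0.05 0 0.2 0 0 0" --pt "-0.1 0 0.2 0 0 0" --pt "-0.1 0 0.2 0 0 0"

```text
clock: 28.67
position: [488.4, 195.2, 135.9]
ee_rot: [-0.131, 0.991, -0.001, -0.002]
contact_force: [-0.3, -1.0, -0.4]
gripper_width: -0.0
```

```bash
python3 look.py 13; python3 - <<'E'
import cv2,pickle
im=cv2.imread("pics/scene13.png");cv2.imwrite("pics/s13.png",cv2.resize(im[200:285,350:430],None,fx=7,fy=7,interpolation=cv2.INTER_CUBIC))
E
```

```text
28.7167 [490.23 195.85 136.36] [-1.311e-01  9.914e-01 -4.000e-04 -1.200e-03] [1.33 0.19 0.23] -0.022566538579127566
28.7667 [491.45 196.27 136.64] [-1.311e-01  9.914e-01 -3.000e-04 -5.000e-04] [-0.36 -0.17  0.2 ] 0.2989871328070868
```

View pics/wrist13.png

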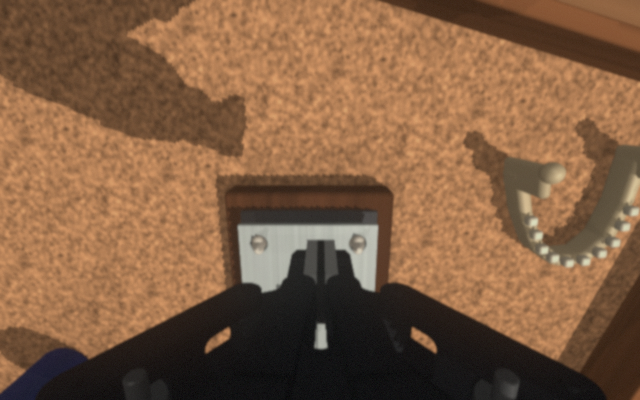

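View pics/s13.png

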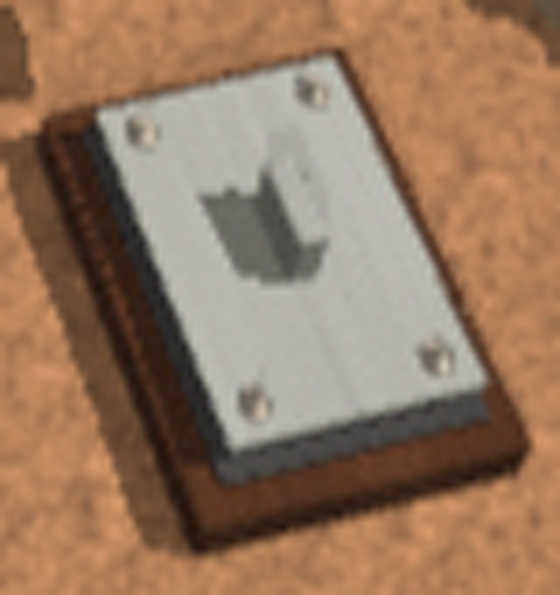

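step_arm --pt "0.03 0.006 0 0 0 0" --pt "0.09 0.017 0 0 0 0" --pt "0.17 0.033 0 0 0 0" --pt "0.25 0.048 0 0 0 0" --pt "0.32 0.061 0 0 0 0" --pt "0.345 0.066 0 0 0 0" --pt "0.345 0.066 -0.03 0 0 0" --pt "0.345 0.066 -0.08 0 0 0" --pt "0.345 0.066 -0.13 0 0 0" --pt "0.345 0.066 -0.155 0 0 0" --pt "0.345 0.066 -0.165 0 0 0" --pt "0.345 0.066 -0.165 0 0 0"

```text
clock: 29.77
position: [629.1, 222.3, 69.8]
ee_rot: [-0.131, 0.991, -0.001, -0.001]
contact_force: [0.1, 0.2, -0.2]
gripper_width: -0.0
```

step_arm --pt "0 0 -0.005 0 0 0" --pt "0 0 -0.0075 0 0 0" --pt "0 0 -0.0075 0 0 0" --pt "0 0 -0.0075 0 0 0"

```text
clock: 30.1
position: [630.5, 223.1, 69.4]
ee_rot: [-0.131, 0.991, 0.0, 0.001]
contact_force: [-0.6, 0.1, -0.2]
gripper_width: -0.4
```

step_arm --pt "0 0 -0.006 0 0 0" --pt "0 0 -0.012 0 0 0" --pt "0 0 -0.015 0 0 0" --pt "0 0 -0.015 0 0 0" --pt "0 0 -0.015 0 0 0"

```text
clock: 30.52
position: [630.0, 222.8, 62.2]
ee_rot: [-0.131, 0.991, -0.0, -0.0]
contact_force: [0.1, 0.2, 0.4]
gripper_width: -0.0
```

step_arm --pt "0 0 -0.0025 0 0 0" --pt "0 0 -0.0025 0 0 0" --pt "0 0 -0.0025 0 0 0"

```text
clock: 30.77
position: [630.1, 222.8, 61.4]
ee_rot: [-0.131, 0.991, -0.0, -0.0]
contact_force: [-0.7, 0.3, -0.4]
gripper_width: 0.1
```

step_arm --pt "0 0 -0.0025 0 0 0" --pt "0 0 -0.0025 0 0 0" --pt "0 0 -0.0025 0 0 0"

```text
clock: 31.02
position: [630.0, 222.8, 60.4]
ee_rot: [-0.131, 0.991, -0.0, -0.0]
contact_force: [0.6, -0.0, -0.1]
gripper_width: 0.1
```

step_arm --pt "0 0 -0.0015 0 0 0" --pt "0 0 -0.0015 0 0 0" --pt "0 0 -0.0015 0 0 0"

```text
clock: 31.27
position: [630.1, 222.8, 59.8]
ee_rot: [-0.131, 0.991, -0.0, -0.0]
contact_force: [-1.0, -0.2, 0.5]
gripper_width: -0.2
```

step_arm --pt "0 0 -0.001 0 0 0" --pt "0 0 -0.001 0 0 0" --pt "0 0 -0.001 0 0 0"

```text
clock: 31.52
position: [630.2, 222.9, 59.5]
ee_rot: [-0.131, 0.991, 0.0, 0.0]
contact_force: [-0.2, -1.2, -0.1]
gripper_width: -0.3
```

step_arm --pt "0 0 -0.001 0 0 0" --pt "0 0 -0.001 0 0 0" --pt "0 0 -0.001 0 0 0"

```text
clock: 31.77
position: [630.2, 222.9, 59.4]
ee_rot: [-0.131, 0.991, 0.0, 0.0]
contact_force: [-0.5, -0.6, 2.6]
gripper_width: 0.1
```

step_arm --pt "0 0 -0.001 0 0 0" --pt "0 0 -0.001 0 0 0" --pt "0 0 -0.001 0 0 0"

```text
clock: 32.02
position: [630.2, 222.9, 59.3]
ee_rot: [-0.131, 0.991, 0.0, 0.0]
contact_force: [-1.8, 0.6, 5.2]
gripper_width: -0.3
```

step_arm --pt "0 0 -0.001 0 0 0" --pt "0 0 -0.001 0 0 0" --pt "0 0 -0.001 0 0 0"

```text
clock: 32.27
position: [630.2, 222.9, 59.2]
ee_rot: [-0.131, 0.991, -0.0, 0.0]
contact_force: [-1.9, -1.4, 6.7]
gripper_width: -0.2
```

step_arm --pt "0 0 0.01 0 0 0" --pt "0 0 0.05 0 0 0" --pt "0 0 0.12 0 0 0" --pt "0 0 0.2 0 0 0" --pt "0 0 0.28 0 0 0" --pt "-0.08 -0.02 0.35 0 0 0" --pt "-0.16 -0.04 0.4 0 0 0" --pt "-0.22 -0.06 0.4 0 0 0" --pt "-0.25 -0.07 0.4 0 0 0" --pt "-0.25 -0.07 0.4 0 0 0" --pt "-0.25 -0.07 0.4 0 0 0"

```text
clock: 33.18
position: [529.9, 194.8, 218.5]
ee_rot: [-0.131, 0.991, 0.0, 0.0]
contact_force: [-0.2, 0.3, 0.2]
gripper_width: 0.1
```

```bash
python3 look.py 14; python3 - <<'E'
import cv2
im=cv2.imread("pics/wrist14.png");cv2.imwrite("pics/w14.png",cv2.resize(im[60:330,200:450],None,fx=2.2,fy=2.2,interpolation=cv2.INTER_CUBIC))
E
```

```text
33.2333 [530.52 195.08 218.08] [-1.308e-01  9.914e-01  1.000e-04  2.000e-04] [0.13 0.67 0.08] 0.22776847806887565
33.2833 [530.78 195.13 217.8 ] [-1.307e-01  9.914e-01 -1.000e-04  0.000e+00] [-0.55 -0.29  0.44] 0.08252429829960967
```

View pics/wrist14.png

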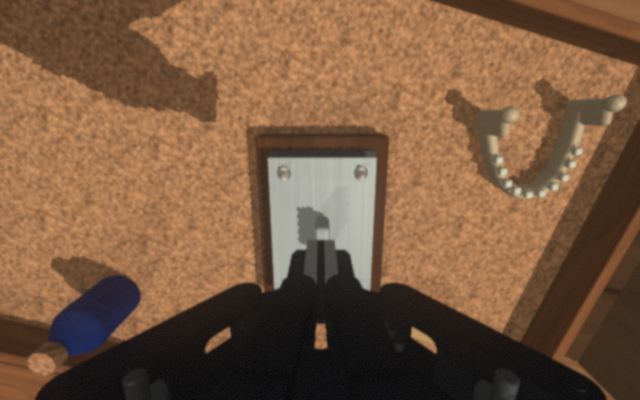

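View pics/scene14.png

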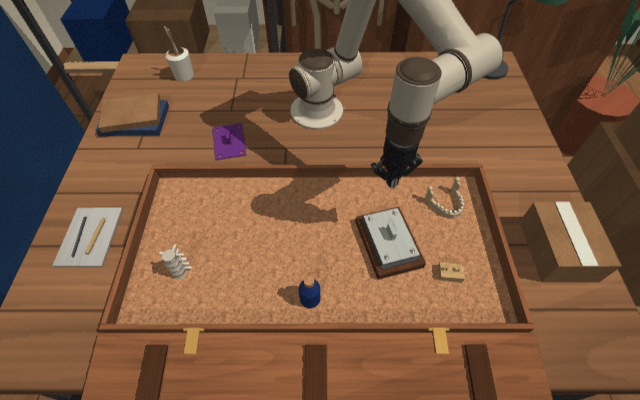

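```bash
python3 - <<'E'
from bench import arm
print(arm.read_state()["contact_force"]); print(arm.job_done())
E
```

```text
[-0.54504022 -0.29396987  0.43904801]
the job is handed in; nothing more can be done
None
```

The aluminium plate is on the walnut mount, tongue up, pressed home on all four standoffs, and the job was handed in at about 33 s of the 72 s allowed.

**What I did:** I picked the plate up by its tongue and lined its holes up with the standoff tips by looking through them with the wrist camera. I laid it on the barbs and let go. Then I pressed it with closed fingers, first near x = +60 mm and then near x = -50 mm, both on the centre line.

**Checks at the end:**
- **Force:** the largest press force read was about 10 N, well under the 25 N limit. The force is only read at the end of each small step, so a brief peak could have been missed.
- **Clicks:** at each end the force rose to about 10 N, fell to a drag of about 4–6 N, and then the finger dropped suddenly as the barbs sprang out.
- **Seated and level:** touching both ends again gave firm contact at the same height (TCP z about 59.4 mm), so the plate is level. The pictures show all four tips standing through the holes.
- **Clear of everything:** the gripper is about 160 mm above the plate and reads no contact force. The vertebrae, jaw, bottle and screw block look unmoved.

**What did not match:** the drop from resting on the barbs to home measured about 9 mm, not the stated 10 mm. I put this down to the barbs giving under the plate's weight and to noise in the position reading. The resistance at the bottom was too stiff to be barb drag. The pictures are not fine enough to confirm that last millimetre.

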